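# Load and lock the vibratory cleaner

### The arm

A 6-joint arm with a two-finger parallel gripper is mounted at the origin on the work surface. World frame = base frame: x ahead of the robot, y to its left, z up, the work surface at z = 0. Lengths are in mm, angles in rad, forces in N, time in s.
With the tool pointing down it reaches from about 350 to 800 mm from the base axis. Payload 7.3 kg.
Tool frame: the origin (TCP) lies on the centre line of the jaws, within the pads' length; the fingertips stand ctrl.tcp_to_tips ahead of it and the grasp point (between the pads) lies 3 mm ahead of it (ctrl.tcp_to_tips is the distance from the TCP to the fingertips, in mm); z points along the fingers, y is the line along which they close (so a half turn about z gives the same grasp; the last joint's range is limited). The gripper opens to 85 mm and grips with 20 to 120 N. Pads are 22 mm wide; open, the fingers measure 114 mm over their backs; the gripper's body (76 mm by 85 mm) begins 54 mm behind the grasp point. The pads swing forward as they close: fully open they stand 13 mm farther back than shut.
Start: joints at [-0.146, 0.342, 1.524, -0, 1.275, -0.146], TCP at [525.017, 0.02, 253.322] pointing down, gripper open.
Joint ranges: [-2.53, 2.53], [-0.77, 2.02], [0.04, 2.7], [-1, 4.14], [0.28, 2.66], [-3.11, 3.11]. Speed limits (rad/s): [2.57, 2.57, 3.14, 3.14, 3.14, 3.14].

### API

Orientations are given as [roll, pitch, yaw] about the fixed x, y, z axes, in that order (R = Rz(yaw) Ry(pitch) Rx(roll)).
In Python, from workcell import ctrl, eyes, spotter gives the robot as it stands. The module is installed in compiled form; this text tells all that it offers.
- The arm moves only by the tool jog_arm, never from a script. Its argument "plan" is a list that holds one entry, the list of rows, each a list of 7 numbers: the shift along the tool's x, y, z scaled (see below), then the turn, a rotation vector about the tool's x, y, z scaled (see below), then the opening, from -1 (shut) to 1 (fully open), so that 0 is half open. A call has 1 to 5 rows; each row shifts and turns the commanded pose from where the row before left it, along the tool's axes as they then stand; what a row does not reach is not made up. The controller multiplies each number of a shift by 0.025 m and each number of a turn by 4 degrees. A row lasts 1/12 s, in which the tool goes at most 41.7 mm and 7.16 degrees, less where a joint would pass 70% of its speed; a pose out of reach is approached as far as the arm can. A call with a number of a shift or a turn outside -1 to 1 is refused whole. A call with a gripper value outside its range is refused whole. The fingers move at their own pace and stop on an object; "newtons" is the grip in N (left out, the last holds). Time passes only in rows, so rows that do not move let the fingers close. It gives the time, the measured TCP pose, the force, the opening and the grip force at its end, in the units of the state.
- ctrl.state(): the state, without advancing time (a new reading comes with each control period).
- eyes.get_image(name): name is "scene" or "side" or "wrist"; returns (picture, depth): 384x512x3 uint8, red, green, blue; 384x512 float32, mm along the optical axis (not along the pixel's ray), 0 where there is no reading.
- eyes.camera_model(name): a dict with "fovy" (degrees; the focal length in pixels is half the picture's height over the tangent of half this angle, whatever the lens; pixels are square), "cx", "cy" (the principal point, pixels), "eye" and "rotation" of the camera in the world. Camera axes: x right, y down, z forward; pixel columns grow to the right and rows downward; lengths in mm; the calibration is good to about 2 mm. A picture is of the moment at which its call begins: read the wrist's pose just before it. camera_model takes no time and is no camera call; for the wrist camera it gives the pose at the moment of the call.
- ctrl.job_done(): hands the job in; it is judged then, once.
Trained networks look in the newest picture that a camera, given by its name, has taken for a name from the list of things; names that differ only in an ending like _2 or _b are one class to them, and where a whole thing is asked for, a point or a joint stands for the part that bears it (a point fixed in the world has none). Each returns a list of dicts, best first, with "score" (0 to 1); they miss things now and then, are a little off and sometimes report something else, mostly with a low value. They report only what shows in the picture. A call takes as long as a camera call.
- spotter.trace(camera, name): "pixels" (384x512 bool, what is visible of it) and "bbox" ([left, top, width, height] in pixels, round what is visible of it).
The state is a dict: "time_s": time; "joint_pos": joint angles; "joint_velocities": joint speeds; "tau": joint torques, N m; "eef_pos": TCP position; "tcp_rot": TCP orientation; "wrist_force": force on the tool from outside, world axes, zero at the start; "moment": the same for the moment, N m; "finger_gap": finger opening in mm; "grip_force": force on a finger pad.
Only numpy, scipy, OpenCV 4.12 (cv2) and the standard library are available. Lean on these libraries where they do the work, as an engineer would, in place of code of your own. Each camera call takes 0.05 s, during which the arm holds its last target. There are 200 camera calls.

### The job

Get the vibratory cleaner on the bench ready to run: put every loose steel stove fitting into its tub, then shut the lid, and only once it is shut turn both quarter-turn fasteners on the lid clockwise until they drop into their locked position. Also turn the run counter's knob back (counter-clockwise) to its zero stop. Leave the brush, tape measure, tile and mallet where they are.

Things in the scene. Friction and masses are not known exactly. Their poses are not given: they have to be found in the camera images.
- machine: Green bench vibratory cleaner, fixed. Origin on the bench under the tub's centre; x points from its front to the lid's hinge, y to its left, z up. Tub outside 220 (x) by 276 (y) mm, walls 8 mm, inner floor at z = 29 mm, rim at z = 90 mm. On its +y side a motor housing (x -90 to 90, y 139 to 247, top at z = 70 mm) carries the counter.
- lid (a joint): Lid angle in rad: 0 shut, about 1.4 to 1.6 when standing open, growing as it opens (stop at 1.7). A stiff hinge (about 0.8 N m): the lid stays where it is left and can be pushed shut with about 5 N at its free edge, e.g. by pushing its outer face from behind and above in an arc. No catch: shut is the lower stop.
- lid_hinge (a point): Centre of the lid's hinge line (the axis is the machine's y axis), above the far (+x) wall of the tub at rim height. Its frame moves with the lid: -x runs along the lid's underside to the free edge, z is the outward normal (up when shut). The lid is a plate 220 mm long from the hinge, 276 mm wide, 8 mm thick (z 0 to 8 mm).
- lid_edge (a point): Middle of the lid's free edge at the end of the small 12 mm steel lip, on the outer face, 232 mm from the hinge.
- lock_left (a joint): Angle in rad of the left (+y) quarter-turn fastener: 0 open, grows clockwise seen from above (lid shut), stop and locked detent at 1.57. An over-centre spring resists with up to about 0.1 N m until 1.0 rad; beyond that it drops on to 1.57 by itself and is held there; let go earlier it springs back to open.
- lock_left_grip (a point): On the left fastener's axis, 26 mm above the lid's outer face, 185 mm from the hinge, 80 mm left of the middle. The wing is an upright bar 46 mm long (this point's y), 12 mm wide (x), 28 mm high, its top 10 mm above this point; the point turns with it. Wing along the machine's y when open, along its x when locked.
- lock_right (a joint): The same for the right (-y) fastener; it too locks clockwise.
- lock_right_grip (a point): The same point for the right fastener, 80 mm to the right of the lid's middle.
- counter (a joint): Run counter knob in rad: 0 at the zero stop, grows clockwise from above up to 3.0; starts somewhere between 0.9 and 2.6. Light friction (0.03 N m), stays where it is left.
- counter_grip (a point): On the vertical axis of the counter knob, at the height to grip, 107 mm above the bench, 7 mm below the knob's top. The knob has an upright grip bar 42 mm long along this point's x, 14 mm wide (y), 32 mm high, on a disc of 44 mm diameter; the point turns with the knob. A white line on the bar's -x end points at the broad zero mark (machine's -x) at zero.
- hinge: Steel hinge lying flat: plate 66 x 28 x 10 mm with a round knuckle of 14 mm diameter along x on top, 20 mm high overall, 0.16 kg. Origin at the centre of its underside, long side along x. Any of the five fittings may be absent (None).
- handle: Steel bow handle standing on two feet, 70 (x) x 16 (y) x 26 (z) mm, 0.14 kg. Origin at the centre of its underside.
- keeper: Steel latch keeper, base 46 (x) x 32 (y) x 12 mm with an upstand 18 x 32 mm at its +x end, 26 mm high overall, 0.18 kg. Origin at the centre of its underside.
- rosette: Round steel air-vent rosette, disc 46 mm diameter and 12 mm thick with a central boss of 20 mm diameter, 25 mm high overall, 0.2 kg. Origin at the centre of its underside.
- bolt: Steel slide bolt lying flat: plate 60 (x) x 24 (y) x 10 mm, a 12 mm rod along x on top and a 12 mm stud 8 mm off the middle towards -x, 28 mm high overall, 0.13 kg. Origin at the centre of its underside.
- brush: Bystander: wooden-handled brush, 200 mm long, 20 mm high. Leave it alone.
- tape: Bystander: tape measure standing on the bench, 70 x 34 x 62 mm. Leave it alone.
- tile: Bystander: glazed tile 100 x 100 x 10 mm. Leave it alone.
- mallet: Bystander: wooden mallet, 260 mm long. Leave it alone.

How it is judged (in metres and radians):
On the way, in this order (a step that is already met when the one before it is completed fails the run):
1. every fitting present lies in the tub (x of hinge in the frame of machine between -0.105 and 0.105 m and y of hinge in the frame of machine between -0.132 and 0.132 m and z of each of hinge, handle, keeper, rosette, bolt in the frame of machine below 0.085 m and x of handle in the frame of machine between -0.105 and 0.105 m and y of handle in the frame of machine between -0.132 and 0.132 m and x of keeper in the frame of machine between -0.105 and 0.105 m and y of keeper in the frame of machine between -0.132 and 0.132 m and x of rosette in the frame of machine between -0.105 and 0.105 m and y of rosette in the frame of machine between -0.132 and 0.132 m and x of bolt in the frame of machine between -0.105 and 0.105 m and y of bolt in the frame of machine between -0.132 and 0.132 m), for 0.2 s.
2. the lid is shut (value of joint lid below 0.04 rad), for 0.2 s.
3. both fasteners are in their locked detent, the lid shut (value of joint each of lock_left, lock_right above 1.45 rad and value of joint lid below 0.04 rad), for 0.2 s.
At the end, for the whole second after the job is handed in: every fitting present is in the tub below the rim, the lid is shut (within 0.04 rad), both fasteners are locked (over 1.45 rad), the counter is at its zero stop (within 0.06 rad) (all of step 1 and all of step 3 and value of joint counter below 0.06 rad); the robot touches nothing.
It fails at once if a fastener is turned to locked while the lid is open (value of joint lid above 0.1 rad and value of joint any of lock_left, lock_right above 1.2 rad).
It fails at once if the brush, tape measure, tile or mallet is moved by more than 30 mm (distance of any of brush, tape, tile, mallet from where it was at the start of the episode above 0.03 m).
Of hinge, handle, keeper, rosette, bolt only 3 to 5 are there at a start; the rules pass over those that are not, and their reading is None.
At some moment in a run one of hinge, handle, keeper, rosette, bolt may be knocked a few centimetres aside while the robot is not near it.
Once in a run the grip may slacken for a moment while it holds something.
It also fails if it takes over 210 s, if anything falls off the work surface, if the arm or the gripper's body presses on something with over 40 N, if the wrist force passes 120 N, or if a joint passes its speed limit or range.

## Working session

There is one attempt and no reset: what is moved stays moved. The work goes in short steps, Python scripts to look and compute and a tool call to move; the robot and the scene stay as the last step left them, time stands still between calls to the robot, and variables do not carry over. Pictures are saved under pics/ and viewed, at most 14 in all, crops included, and the job is handed in when it is done.

Besides the shell and the picture viewer there is one more tool, called after "Call:" as name(argument=value, ...) on one line, values as JSON. jog_arm: Moves the arm, as the interface text tells. Shifts and turns lie within -1 to 1; 1 stands for 0.025 m of shift or 4 degrees of turn. Its arguments: {"type":"object","properties":{"plan":{"type":"array"},"newtons":{"type":"number"}},"required":["plan"]}

```bash
mkdir -p pics
cat > h.py <<'E'
import numpy as np, cv2
from scipy.spatial.transform import Rotation as R
from workcell import ctrl, eyes, spotter
def model(cam):
    m=eyes.camera_model(cam); f=192/np.tan(np.radians(m['fovy'])/2)
    return m,f
def cloud(cam,d,m=None):
    if m is None: m=eyes.camera_model(cam)
    f=192/np.tan(np.radians(m['fovy'])/2)
    v,u=np.mgrid[0:384,0:512]
    P=np.stack([(u-m['cx'])/f*d,(v-m['cy'])/f*d,d],-1)
    return P@np.array(m['rotation']).T+np.array(m['eye'])
E
cat > a.py <<'E'
from h import *
s=ctrl.state(); print(s['time_s'],s['eef_pos'],s['tcp_rot'],s['finger_gap'],ctrl.tcp_to_tips)
for c in ['scene','side','wrist']:
    m=eyes.camera_model(c); print(c,m)
    p,d=eyes.get_image(c); W=cloud(c,d,m)
    np.savez(f'{c}.npz',p=p,d=d,W=W)
    cv2.imwrite(f'pics/{c}0.png',p[:,:,::-1])
    if c=='wrist': continue
    for n in ['hinge','handle','keeper','rosette','bolt','brush','tape','tile','mallet','counter_grip','lock_left_grip','lid','machine']:
        for t in spotter.trace(c,n)[:2]:
            k=t['pixels']&(d>0)
            if k.sum()<5: continue
            q=W[k]; print(n,round(t['score'],2),t['bbox'],k.sum(),np.median(q,0).round(),np.percentile(q,[2,98],axis=0).round().tolist())
E
python3 a.py
```

```text
0.0 [5.24611175e+02 9.60897241e-02 2.52595703e+02] [-3.13996876e+00 -2.90021693e-04  1.57078484e+00] 85.33063554311454 22.0
scene {'fovy': 43.98586069563734, 'cx': 256.1565629288507, 'cy': 189.71442807195206, 'eye': array([1252.21518265, -762.95446546, 1214.76258158]), 'rotation': array([-2.40692676, -0.00998759,  0.77081191])}Traceback (most recent call last):
  File "a.py", line 5, in <module>
    p,d=eyes.get_image(c); W=cloud(c,d,m)
                             ~~~~~^^^^^^^
  File "h.py", line 12, in cloud
    return P@np.array(m['rotation']).T+np.array(m['eye'])
           ~~~~~~~~~~~~~~~~~~~~~~~~~~~^~~~~~~~~~~~~~~~~~~
ValueError: operands could not be broadcast together with shapes (384,512) (3,)
```

```bash
sed -i "s/P@np.array(m\['rotation'\]).T/P@R.from_euler('xyz',m['rotation']).as_matrix().T/" h.py; python3 a.py
```

```text
0.05 [5.24621295e+02 6.84639326e-02 2.52611682e+02] [-3.14002547e+00 -2.50085923e-04  1.57081047e+00] 85.4346760127557 22.0
scene {'fovy': 43.98586069563734, 'cx': 256.1565629288507, 'cy': 189.71442807195206, 'eye': array([1252.21518265, -762.95446546, 1214.76258158]), 'rotation': array([-2.40692676, -0.00998759,  0.77081191])}
hinge 0.58 [268.4, 103.1, 55.8, 101.5] 2846 [613.  81. 221.] [[582.0, -39.0, 100.0], [644.0, 224.0, 318.0]]
hinge 0.57 [229.4, 245.5, 19.7, 15.0] 211 [ 652. -197.   13.] [[630.0, -226.0, 0.0], [665.0, -163.0, 24.0]]
handle 0.22 [269.1, 100.3, 54.8, 104.7] 2857 [613.  82. 220.] [[581.0, -39.0, 99.0], [644.0, 225.0, 319.0]]
keeper 0.45 [183.4, 258.7, 20.0, 16.0] 169 [ 590. -332.   15.] [[568.0, -352.0, 5.0], [607.0, -309.0, 30.0]]
bolt 0.44 [270.7, 104.5, 52.6, 97.9] 2761 [613.  82. 223.] [[582.0, -38.0, 101.0], [644.0, 220.0, 318.0]]
bolt 0.19 [281.8, 126.2, 9.4, 5.2] 12 [434. 254. 109.] [[430.0, 249.0, 100.0], [442.0, 259.0, 119.0]]
brush 0.57 [287.1, 97.2, 23.5, 15.3] 219 [304. 480.  17.] [[248.0, 460.0, 3.0], [357.0, 510.0, 25.0]]
tape 0.72 [98.9, 222.4, 25.
[... 1850 characters left out ...]
26.] [[428.0, -567.0, 3.0], [681.0, -487.0, 32.0]]
mallet 0.25 [282.5, 213.7, 14.6, 20.3] 102 [ 647. -197.   17.] [[635.0, -227.0, 8.0], [665.0, -164.0, 25.0]]
lock_left_grip 0.18 [285.6, 215.4, 12.4, 15.3] 116 [ 646. -198.   16.] [[634.0, -227.0, 4.0], [666.0, -164.0, 25.0]]
lid 0.59 [247.6, 120.0, 25.6, 61.8] 839 [620.  13. 192.] [[599.0, -40.0, 2.0], [755.0, 216.0, 319.0]]
machine 0.82 [187.8, 121.9, 87.3, 96.3] 5040 [522.  79.  58.] [[386.0, -69.0, 13.0], [638.0, 300.0, 293.0]]
wrist {'fovy': 62.121861675474484, 'cx': 256.28883643464553, 'cy': 189.97301467637064, 'eye': array([526.23476093,  67.44079461, 375.13794728]), 'rotation': array([2.87356870e+00, 3.36620618e-04, 1.09691192e-03])}
```

View pics/scene0.png

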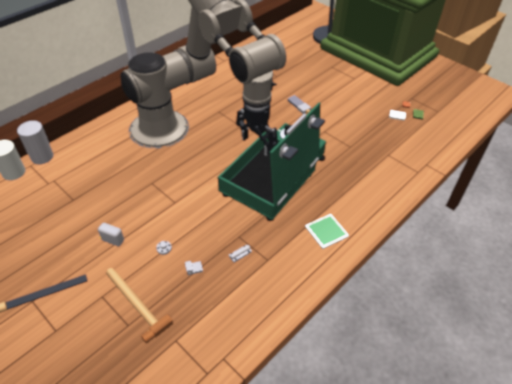

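View pics/side0.png

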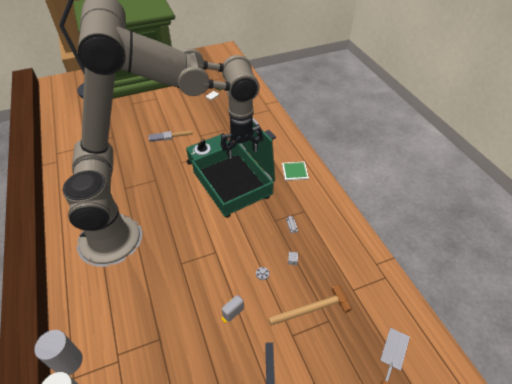

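```bash
cat > b.py <<'E'
from h import *
from scipy.optimize import least_squares
S={c:np.load(c+'.npz') for c in ['scene','side','wrist']}
for c in S:
    p,W=S[c]['p'].astype(int),S[c]['W']; ok=S[c]['d']>0
    g=(p[...,1]>p[...,0]+15)&(p[...,1]>40)&ok
    q=W[g&(abs(W[...,2]-90)<5)&(W[...,0]<660)&(W[...,0]>350)&(abs(W[...,1]-80)<250)]
    if len(q)<10: print(c,len(q)); continue
    q=q[:,:2]; r=cv2.minAreaRect(q.astype(np.float32)); print(c,len(q),r)
    np.save(f'rim_{c}.npy',q)
# lid plane (scene)
W=S['scene']['W'];p=S['scene']['p'].astype(int);g=(p[...,1]>p[...,0]+10)&(S['scene']['d']>0)
q=W[g&(W[...,2]>120)&(W[...,2]<330)&(W[...,0]>560)&(W[...,0]<700)&(abs(W[...,1]-90)<160)]
for _ in range(4):
    c=np.median(q,0); n=np.linalg.svd(q-q.mean(0),full_matrices=False)[2][2]; n*=np.sign(n[0]); e=(q-q.mean(0))@n
    q=q[abs(e)<max(4,1.5*e.std())]
c=q.mean(0);print('lid',len(q),c,n,'yaw',np.degrees(np.arctan2(n[1],n[0])),'theta',np.degrees(np.arctan2(n[2],n[0])),e.std())
yaw=np.arctan2(n[1],n[0]); t=np.array([-np.sin(yaw),np.cos(yaw)]); print('extent y',np.percentile(q[:,:2]@t,[1,99]),'z',np.percentile(q[:,2],[1,99]))
print('x of outer face at z=90 along nh', (c@n-90*n[2])/np.hypot(n[0],n[1]))
# height maps objects
for c in ['scene','side']:
    W=S[c]['W']
    for nm,x,y in [('ros',466,-349),('keep',590,-332),('hin',648,-197)]:
        k=(np.hypot(W[...,0]-x,W[...,1]-y)<50)&(W[...,2]>8)&(W[...,2]<45); q=W[k]
        print(c,nm,len(q),cv2.minAreaRect(q[:,:2].astype(np.float32)),q.mean(0).round(),q[:,2].max())
w=S['wrist']; cv2.imwrite('pics/mix.png',np.vstack([cv2.resize(S['side']['p'][180:300,200:360,::-1],(640,480))]))
E
python3 b.py
```

```text
scene 292 ((511.245361328125, 79.13285064697266), (223.8383026123047, 280.306884765625), 9.455642700195312)
side 410 ((505.3775634765625, 109.07966613769531), (225.3954620361328, 344.3682861328125), 9.310637474060059)
wrist 6562 ((510.7290954589844, 54.76704406738281), (219.47779846191406, 221.177001953125), 9.487061500549316)
lid 1978 [611.73271724  80.50402051 215.24683119] [0.98100342 0.16404873 0.1035389 ] yaw 9.493469324112917 theta 6.024912732727352 1.400842710994573
extent y [-142.42814293  121.45447513] z [121.98026314 311.49772745]
x of outer face at z=90 along nh 629.67061335292
scene ros 148 ((466.8293762207031, -344.0914001464844), (46.0172004699707, 43.43305587768555), 0.6637607216835022) [ 469. -345.   15.] 31.8633265877163
scene keep 165 ((587.6083984375, -327.08038330078125), (45.505043029785156, 34.36962127685547), 61.306888580322266) [ 589. -330.   18.] 32.078419186062774
scene hin 164 ((649.23583984375, -193.65304565429688), (69.48497009277344, 30.29509735107422), 77.93688201904297) [ 650. -195.   15.] 28.23244261234754
side ros 140 ((465.3883056640625, -345.2508544921875), (76.8746109008789, 45.023860931396484), 7.5093159675598145) [ 467. -347.   17.] 33.56449977895181
side keep 125 ((594.7464599609375, -340.11907958984375), (82.17897033691406, 73.48963928222656), 89.19792175292969) [ 588. -333.   19.] 35.26812545015218
side hin 120 ((646.9264526367188, -193.84381103515625), (56.02723693847656, 67.43277740478516), 5.671762943267822) [ 648. -195.   16.] 27.818387174479312
```

View pics/wrist0.png

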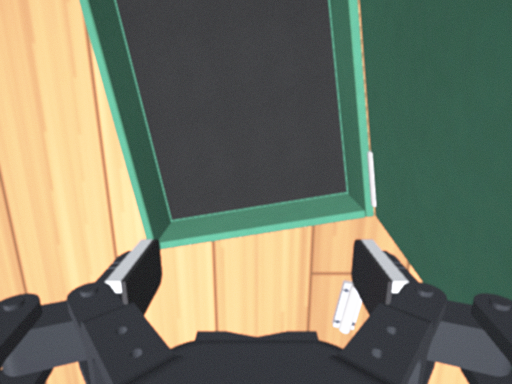

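Call:
jog_arm(plan=[[[-1,0,0,0,0,0,1],[-1,0,0,0,0,0,1],[-1,0,0,0,0,0,1],[-1,0,0,0,0,0,1],[-1,0,0,0,0,0,1]]], newtons=70)

```text
time_s: 1.92
eef_pos: [524.9, -126.1, 253.4]
tcp_rot: [3.141, 0.0, 1.571]
wrist_force: [0.1, -0.5, -0.2]
finger_gap: 85.5
grip_force: 0.0
```

Call:
jog_arm(plan=[[[-0.9,1,0,0,0,0,1],[-0.9,1,0,0,0,0,1],[-0.9,1,0,0,0,0,1],[0,1,0,0,0,0,1],[0,1,0,0,0,0,1]]])

```text
time_s: 2.33
eef_pos: [650.8, -194.3, 252.9]
tcp_rot: [-3.141, 0.0, 1.568]
wrist_force: [0.5, 0.2, -0.3]
finger_gap: 85.2
grip_force: 0.0
```

Call:
jog_arm(plan=[[[0,0,1,0,0,1,1],[0,0,1,0,0,1,1],[0,0,0.5,0,0,1,1],[0,0,0,0,0,0,1]]])

```text
time_s: 2.67
eef_pos: [648.5, -191.8, 186.5]
tcp_rot: [-3.134, -0.001, 1.359]
wrist_force: [0.0, -0.6, -0.8]
finger_gap: 85.3
grip_force: 0.0
```

```bash
cat > look.py <<'E'
# usage: look.py x y r zmin tag : wrist view, footprint of what stands over the bench near x,y; gives tool-frame offset
from h import *
import sys
x,y,r,z0=map(float,sys.argv[1:5]); tag=sys.argv[5]
s=ctrl.state(); m=eyes.camera_model('wrist'); p,d=eyes.get_image('wrist'); W=cloud('wrist',d,m)
cv2.imwrite(f'pics/{tag}.png',p[:,:,::-1])
k=(d>0)&(np.hypot(W[...,0]-x,W[...,1]-y)<r)&(W[...,2]>z0)&(W[...,2]<z0+45)
n,l,st,_=cv2.connectedComponentsWithStats(k.astype(np.uint8))
k=l==1+np.argmax(st[1:,4]); q=W[k]
rc=cv2.minAreaRect(q[:,:2].astype(np.float32)); c=np.array([*rc[0],0])
tr=R.from_euler('xyz',s['tcp_rot']); e=np.array(s['eef_pos'])
print('t',round(s['time_s'],2),'tcp',e.round(1),'rpy deg',np.degrees(s['tcp_rot']).round(1),'gap',round(s['finger_gap'],1))
print('n',k.sum(),'rect',rc,'z max',np.percentile(q[:,2],[50,98]).round(1),'pix',st[1+np.argmax(st[1:,4])])
o=tr.inv().apply(c-e); print('offset tool mm',o.round(1),'units',(o/25).round(2))
a=np.radians(rc[2]); 
for b in (a,a+np.pi/2):
    v=tr.inv().apply([np.cos(b),np.sin(b),0]); print('side',round(rc[1][0] if b==a else rc[1][1],1),'angle from tool y (deg, turn about z)',round((np.degrees(np.arctan2(-v[0],v[1]))+90)%180-90,1))
E
python3 look.py 649 -194 55 7 w_hinge
```

```text
t 2.67 tcp [ 648.5 -191.8  186.5] rpy deg [-1.796e+02 -1.000e-01  7.790e+01] gap 85.3
n 2005 rect ((648.5194702148438, -191.63116455078125), (66.11325073242188, 28.018169403076172), 80.46905517578125) z max [14.7 21.7] pix [ 241  141   32   71 2005]
offset tool mm [-1.000e-01  1.300e+00  1.865e+02] units [-0.    0.05  7.46]
side 66.1 angle from tool y (deg, turn about z) 87.4
side 28.0 angle from tool y (deg, turn about z) -2.6
```

View pics/w_hinge.png

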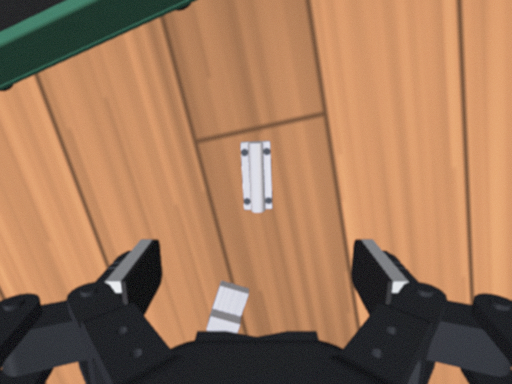

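Call:
jog_arm(plan=[[[0,0,1,0,0,0,1],[0,0,1,0,0,0,1],[0,0,1,0,0,0,1],[0,0,1,0,0,0,1],[0,0,1,0,0,0,1]]])

```text
time_s: 3.13
eef_pos: [651.1, -193.0, 67.0]
tcp_rot: [3.138, 0.001, 1.364]
wrist_force: [0.6, -0.3, 0.4]
finger_gap: 85.3
grip_force: 0.0
```

Call:
jog_arm(plan=[[[0,0,0.8,0,0,0,0.2],[0,0,0.4,0,0,0,0],[0,0,0.2,0,0,0,0],[0,0,0,0,0,0,0],[0,0,0,0,0,0,0]]])

```text
time_s: 3.55
eef_pos: [651.0, -192.9, 32.5]
tcp_rot: [3.139, 0.0, 1.362]
wrist_force: [0.5, -0.7, 0.0]
finger_gap: 43.2
grip_force: 0.0
```

Call:
jog_arm(plan=[[[0,0,0.28,0,0,0,-1],[0,0,0,0,0,0,-1],[0,0,0,0,0,0,-1],[0,0,0,0,0,0,-1],[0,0,0,0,0,0,-1]]], newtons=80)

```text
time_s: 3.97
eef_pos: [651.2, -193.7, 32.4]
tcp_rot: [3.136, 0.002, 1.362]
wrist_force: [-16.0, 2.6, 39.3]
finger_gap: 10.8
grip_force: 97.0
```

Call:
jog_arm(plan=[[[0,0,0,0,0,0,-1],[0,0,-0.5,0,0,0,-1],[0,0,-0.5,0,0,0,-1],[0,0,-0.5,0,0,0,-1],[0,0,-0.5,0,0,0,-1]]])

```text
time_s: 4.38
eef_pos: [650.3, -192.5, 75.2]
tcp_rot: [3.141, 0.0, 1.362]
wrist_force: [0.1, -0.5, -1.9]
finger_gap: 10.2
grip_force: 89.3
```

Call:
jog_arm(plan=[[[0,0,-1,0,0,0,-1],[0,0,-1,0,0,0,-1],[0,0,-1,0,0,0,-1],[0,0,-1,0,0,0,-1],[0,0,-1,0,0,0,-1]]])

```text
time_s: 4.8
eef_pos: [650.0, -192.4, 200.6]
tcp_rot: [3.141, -0.0, 1.362]
wrist_force: [-0.3, 0.6, -1.8]
finger_gap: 10.4
grip_force: 89.3
```

Call:
jog_arm(plan=[[[-0.2,-0.96,0,0,0,0,-1],[-0.2,-0.96,0,0,0,0,-1],[-0.2,-0.96,0,0,0,0,-1],[0.8,-0.51,0,0,0,0,-1],[0.8,-0.51,0,0,0,0,-1]]])

```text
time_s: 5.22
eef_pos: [558.7, -148.3, 199.5]
tcp_rot: [3.141, 0.0, 1.359]
wrist_force: [1.0, 0.3, -1.5]
finger_gap: 10.6
grip_force: 89.6
```

Call:
jog_arm(plan=[[[0.8,-0.51,0,0,0,0,-1],[0.8,-0.51,0,0,0,0,-1],[0.8,-0.51,0,0,0,0,-1],[0.8,-0.51,0,0,0,0,-1],[0.8,-0.51,0,0,0,0,-1]]])

```text
time_s: 5.63
eef_pos: [517.9, -35.7, 199.4]
tcp_rot: [3.141, -0.0, 1.361]
wrist_force: [0.8, 0.8, -2.7]
finger_gap: 10.2
grip_force: 89.6
```

Call:
jog_arm(plan=[[[0.8,-0.51,0,0,0,0,-1],[0.8,-0.51,0,0,0,0,-1],[0,0,0,0,0,-1,-1],[0,0,0,0,0,-1,-1],[0,0,0,0,0,-1,-1]]])

```text
time_s: 6.05
eef_pos: [501.8, 8.4, 199.6]
tcp_rot: [3.141, 0.0, 1.576]
wrist_force: [0.1, -0.6, -0.7]
finger_gap: 10.6
grip_force: 89.6
```

```bash
cat > st.py <<'E'
from h import *
s=ctrl.state(); print(round(s['time_s'],2),np.round(s['eef_pos'],1),'yaw',np.degrees(s['tcp_rot']).round(1),'gap',round(s['finger_gap'],1),'grip',round(s['grip_force'],1),'F',np.round(s['wrist_force'],1),'j',np.round(s['joint_pos'],2))
E
cat > snap.py <<'E'
from h import *
import sys
p,d=eyes.get_image(sys.argv[1]); cv2.imwrite(f'pics/{sys.argv[2]}.png',p[:,:,::-1])
E
python3 st.py; python3 snap.py wrist w1
```

```text
6.05 [501.8   8.4 199.6] yaw [179.9   0.   90.3] gap 10.6 grip 89.6 F [ 0.1 -0.6 -0.7] j [-0.14  0.35  1.67  0.    1.12 -0.14]
```

View pics/w1.png

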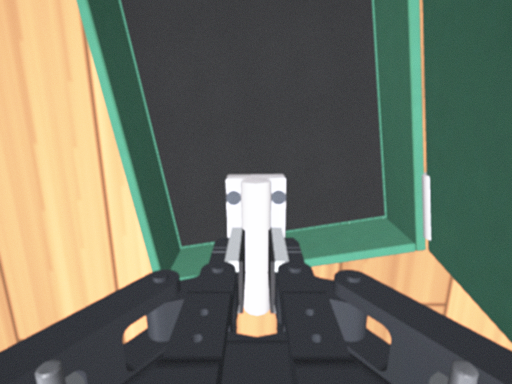

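Call:
jog_arm(plan=[[[0,0,1,0,0,0,-1],[0,0,1,0,0,0,-1],[0,0,1,0,0,0,-1],[0,0,1,0,0,0,-1],[0,0,1,0,0,0,-1]]])

```text
time_s: 6.52
eef_pos: [502.0, 7.6, 73.2]
tcp_rot: [3.14, 0.0, 1.569]
wrist_force: [1.4, -0.1, -1.5]
finger_gap: 10.2
grip_force: 89.6
```

Call:
jog_arm(plan=[[[0,0,0.3,0,0,0,-1],[0,0,0,0,0,0,0],[0,0,0,0,0,0,0],[0,0,0,0,0,0,0],[0,0,0,0,0,0,0]]])

```text
time_s: 6.93
eef_pos: [502.8, 7.6, 68.0]
tcp_rot: [3.138, 0.0, 1.571]
wrist_force: [0.4, 1.0, -0.6]
finger_gap: 42.7
grip_force: 0.0
```

Call:
jog_arm(plan=[[[0,0,-1,0,0,0,0],[0,0,-1,0,0,0,0],[0,0,-1,0,0,0,0],[0,0,-1,0,0,0,0],[0,0,-1,0,0,0,0]]])

```text
time_s: 7.35
eef_pos: [501.8, 7.7, 193.9]
tcp_rot: [3.139, 0.0, 1.571]
wrist_force: [-0.3, 0.0, -0.8]
finger_gap: 42.4
grip_force: 0.0
```

Call:
jog_arm(plan=[[[-0.97,0.25,0,0,0,0,1],[-0.97,0.25,0,0,0,0,1],[-0.97,0.25,0,0,0,0,1],[-0.97,0.25,0,0,0,0,1],[-0.97,0.25,0,0,0,0,1]]])

```text
time_s: 7.77
eef_pos: [533.4, -114.7, 192.9]
tcp_rot: [3.139, 0.001, 1.571]
wrist_force: [0.8, -0.2, 0.1]
finger_gap: 85.0
grip_force: 0.0
```

Call:
jog_arm(plan=[[[-0.97,0.25,0,0,0,0,1],[-0.97,0.25,0,0,0,0,1],[-0.97,0.25,0,0,0,0,1],[-0.97,0.25,0,0,0,0,1],[-0.97,0.25,0,0,0,0,1]]])

```text
time_s: 8.18
eef_pos: [564.5, -236.1, 192.9]
tcp_rot: [3.14, 0.001, 1.571]
wrist_force: [0.8, 0.5, -0.0]
finger_gap: 85.5
grip_force: 0.0
```

Call:
jog_arm(plan=[[[-0.97,0.25,0,0,0,0,1],[-0.97,0.25,0,0,0,0,1],[-0.97,0.25,0,0,0,0,1],[-0.97,0.25,0,0,0,0,1]]])

```text
time_s: 8.52
eef_pos: [589.4, -333.1, 192.9]
tcp_rot: [3.14, 0.001, 1.571]
wrist_force: [-0.1, -0.6, 0.5]
finger_gap: 85.4
grip_force: 0.0
```

Call:
jog_arm(plan=[[[0,0,0,0,0,1,1],[0,0,0,0,0,1,1],[0,0,0,0,0,1,1],[0,0,0,0,0,1,1],[0,0,0,0,0,1,1]]])

```text
time_s: 8.93
eef_pos: [589.3, -331.9, 192.8]
tcp_rot: [3.14, 0.0, 1.218]
wrist_force: [0.5, 0.8, -1.0]
finger_gap: 85.2
grip_force: 0.0
```

```bash
python3 look.py 588 -330 50 7 w_keeper
```

```text
t 8.93 tcp [ 589.3 -331.9  192.8] rpy deg [179.9   0.   69.8] gap 85.2
n 1714 rect ((588.757568359375, -325.3265380859375), (45.90420913696289, 31.960115432739258), 60.08970642089844) z max [13.9 28.1] pix [ 232  143   41   55 1714]
offset tool mm [  6.1  -3.1 192.8] units [ 0.24 -0.12  7.71]
side 45.9 angle from tool y (deg, turn about z) -80.3
side 32.0 angle from tool y (deg, turn about z) 9.7
```

View pics/w_keeper.png

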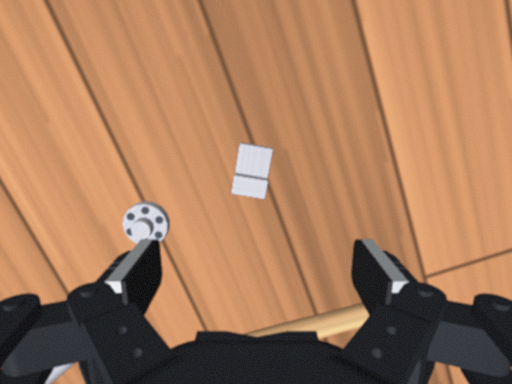

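Call:
jog_arm(plan=[[[0.1,-0.12,0,0,0,0.8,1],[0,0,0.5,0,0,0.8,1],[0,0,0.8,0,0,0.8,1],[0,0,0.9,0,0,0,1],[0,0,0.9,0,0,0,1]]])

```text
time_s: 9.4
eef_pos: [587.6, -328.6, 114.7]
tcp_rot: [3.139, 0.0, 1.056]
wrist_force: [0.3, -0.4, -0.1]
finger_gap: 85.4
grip_force: 0.0
```

Call:
jog_arm(plan=[[[0,0,0.9,0,0,0,1],[0,0,0.9,0,0,0,1],[0,0,0.8,0,0,0,1],[0,0,0.5,0,0,0,1],[0,0,0.3,0,0,0,1]]])

```text
time_s: 9.82
eef_pos: [586.8, -328.1, 27.8]
tcp_rot: [-3.14, -0.0, 1.055]
wrist_force: [0.1, 0.2, -0.8]
finger_gap: 85.4
grip_force: 0.0
```

Call:
jog_arm(plan=[[[0,0,0.15,0,0,0,-1],[0,0,0,0,0,0,-1],[0,0,0,0,0,0,-1],[0,0,0,0,0,0,-1],[0,0,0,0,0,0,-1]]])

```text
time_s: 10.23
eef_pos: [588.0, -329.0, 27.0]
tcp_rot: [3.139, 0.0, 1.054]
wrist_force: [-0.7, -0.3, -0.8]
finger_gap: 29.9
grip_force: 79.1
```

Call:
jog_arm(plan=[[[0,0,0,0,0,0,-1],[0,0,-0.5,0,0,0,-1],[0,0,-0.8,0,0,0,-1],[0,0,-1,0,0,0,-1],[0,0,-1,0,0,0,-1]]])

```text
time_s: 10.65
eef_pos: [586.7, -328.1, 108.7]
tcp_rot: [-3.14, -0.0, 1.054]
wrist_force: [0.5, 0.1, -1.8]
finger_gap: 30.0
grip_force: 79.4
```

Call:
jog_arm(plan=[[[0,0,-1,0,0,0,-1],[0,0,-1,0,0,0,-1],[0,0,-1,0,0,0,-1],[0,0,-0.8,0,0,0,-1],[0.72,-0.66,0,0,0,0,-1]]])

```text
time_s: 11.07
eef_pos: [583.3, -308.9, 208.5]
tcp_rot: [3.131, 0.002, 1.051]
wrist_force: [-0.8, 0.2, -0.2]
finger_gap: 29.7
grip_force: 79.6
```

Call:
jog_arm(plan=[[[0.72,-0.66,0,0,0,0,-1],[0.72,-0.66,0,0,0,0,-1],[0.72,-0.66,0,0,0,0,-1],[0.72,-0.66,0,0,0,0,-1],[0.72,-0.66,0,0,0,0,-1]]])

```text
time_s: 11.48
eef_pos: [553.8, -184.4, 203.4]
tcp_rot: [3.141, -0.0, 1.054]
wrist_force: [1.0, 0.4, -1.1]
finger_gap: 29.9
grip_force: 79.6
```

Call:
jog_arm(plan=[[[0.72,-0.66,0,0,0,0,-1],[0.72,-0.66,0,0,0,0,-1],[0.72,-0.66,0,0,0,0,-1],[0.72,-0.66,0,0,0,0,-1],[0.72,-0.66,0,0,0,0,-1]]])

```text
time_s: 11.9
eef_pos: [526.5, -65.4, 203.4]
tcp_rot: [3.141, -0.0, 1.054]
wrist_force: [-0.2, 0.2, -0.4]
finger_gap: 29.9
grip_force: 79.6
```

Call:
jog_arm(plan=[[[0.72,-0.66,0,0,0,0,-1],[0.72,-0.66,0,0,0,0,-1],[0.72,-0.66,0,0,0,0,-1],[0.72,-0.66,0,0,0,0,-1],[0.72,-0.66,0,0,0,0,-1]]])

```text
time_s: 12.32
eef_pos: [499.3, 53.6, 203.4]
tcp_rot: [3.141, -0.0, 1.054]
wrist_force: [-0.3, 0.0, -1.7]
finger_gap: 30.0
grip_force: 79.6
```

Call:
jog_arm(plan=[[[0.72,-0.66,0,0,0,0,-1],[0,0,0,0,0,-1,-1],[0,0,0,0,0,-1,-1],[0,0,0,0,0,-1,-1],[0,0,0,0,0,-1,-1]]])

```text
time_s: 12.73
eef_pos: [494.1, 76.5, 203.4]
tcp_rot: [3.141, -0.0, 1.338]
wrist_force: [0.4, 0.6, -0.9]
finger_gap: 29.7
grip_force: 79.5
```

Call:
jog_arm(plan=[[[0,0,1,0,0,0,-1],[0,0,1,0,0,0,-1],[0,0,1,0,0,0,-1],[0,0,1,0,0,0,-1],[0,0,0.8,0,0,0,-1]]])

```text
time_s: 13.15
eef_pos: [493.9, 76.2, 81.7]
tcp_rot: [-3.141, 0.0, 1.333]
wrist_force: [-0.3, -0.3, -0.7]
finger_gap: 30.1
grip_force: 79.6
```

Call:
jog_arm(plan=[[[0,0,0.6,0,0,0,-1],[0,0,0.2,0,0,0,-1],[0,0,0,0,0,0,0.2],[0,0,0,0,0,0,0.2],[0,0,0,0,0,0,0.2]]])

```text
time_s: 13.57
eef_pos: [495.4, 76.3, 64.0]
tcp_rot: [3.139, -0.001, 1.334]
wrist_force: [0.4, -0.0, 0.1]
finger_gap: 51.2
grip_force: 0.0
```

Call:
jog_arm(plan=[[[0,0,0,0,0,0,0.2],[0,0,-1,0,0,0,0.2],[0,0,-1,0,0,0,0.2],[0,0,-1,0,0,0,0.2],[0,0,-1,0,0,0,0.2]]])

```text
time_s: 13.98
eef_pos: [494.5, 76.2, 164.6]
tcp_rot: [3.14, -0.0, 1.333]
wrist_force: [-0.3, -0.3, -0.2]
finger_gap: 51.0
grip_force: 0.0
```

Call:
jog_arm(plan=[[[0,0,-1,0,0,-1,0.2],[0,0,0,0,0,-1,0.2],[0,0,0,0,0,-1,0.2],[0,0,0,0,0,-0.4,1]]])

```text
time_s: 14.32
eef_pos: [494.8, 76.3, 189.2]
tcp_rot: [3.138, 0.0, 1.574]
wrist_force: [-0.1, 0.3, -0.3]
finger_gap: 62.1
grip_force: 0.0
```

```bash
python3 st.py; python3 snap.py wrist w2
python3 - <<'E'
from h import *
for c in ['side','scene']:
    p,d=eyes.get_image(c); W=cloud(c,d)
    print(c,[(n,round(t['score'],2),np.median(W[t['pixels']&(d>0)],0).round()) for n in ['rosette','handle','bolt','keeper','hinge'] for t in spotter.trace(c,n)[:2]])
E
```

```text
14.32 [494.8  76.3 189.2] yaw [179.8   0.   90.2] gap 62.1 grip 0.0 F [-0.1  0.3 -0.3] j [-0.    0.36  1.69 -0.    1.09 -0.  ]
side [('rosette', 0.63, array([ 465., -349.,   16.]))]
scene [('rosette', 0.74, array([ 471., -347.,   13.])), ('rosette', 0.55, array([785.,  57.,  11.])), ('handle', 0.58, array([612., 175., 282.])), ('handle', 0.3, array([309., 479.,  17.])), ('bolt', 0.42, array([496.,  66.,  42.])), ('keeper', 0.55, array([497.,  66.,  44.]))]
```

View pics/w2.png

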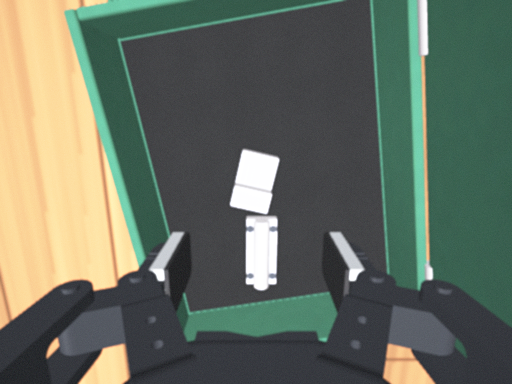

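Call:
jog_arm(plan=[[[-0.99,-0.07,0,0,0,0,1],[-0.99,-0.07,0,0,0,0,1],[-0.99,-0.07,0,0,0,0,1],[-0.99,-0.07,0,0,0,0,1],[-0.99,-0.07,0,0,0,0,1]]])

```text
time_s: 15.38
eef_pos: [485.5, -48.6, 187.6]
tcp_rot: [3.141, 0.0, 1.571]
wrist_force: [0.8, 0.4, -0.5]
finger_gap: 85.3
grip_force: 0.0
```

Call:
jog_arm(plan=[[[-0.99,-0.07,0,0,0,0,1],[-0.99,-0.07,0,0,0,0,1],[-0.99,-0.07,0,0,0,0,1],[-0.99,-0.07,0,0,0,0,1],[-0.99,-0.07,0,0,0,0,1]]])

```text
time_s: 15.8
eef_pos: [476.7, -172.5, 187.6]
tcp_rot: [3.141, 0.0, 1.571]
wrist_force: [-0.2, 0.5, -0.6]
finger_gap: 85.2
grip_force: 0.0
```

Call:
jog_arm(plan=[[[-0.99,-0.07,0,0,0,0,1],[-0.99,-0.07,0,0,0,0,1],[-0.99,-0.07,0,0,0,0,1],[-0.99,-0.07,0,0,0,0,1],[-0.99,-0.07,0,0,0,0,1]]])

```text
time_s: 16.22
eef_pos: [467.9, -296.3, 187.5]
tcp_rot: [3.142, -0.0, 1.571]
wrist_force: [0.3, 0.7, -0.3]
finger_gap: 85.1
grip_force: 0.0
```

Call:
jog_arm(plan=[[[-0.99,-0.07,0,0,0,0,1],[-0.99,-0.07,0,0,0,0,1],[0,0,0,0,0,0,1]]])

```text
time_s: 16.47
eef_pos: [464.1, -348.7, 187.3]
tcp_rot: [3.141, 0.002, 1.568]
wrist_force: [-1.4, 0.8, -0.1]
finger_gap: 85.2
grip_force: 0.0
```

```bash
python3 look.py 466 -346 60 6 w_ros
```

```text
t 16.47 tcp [ 464.1 -348.7  187.3] rpy deg [1.80e+02 1.00e-01 8.98e+01] gap 85.2
n 1785 rect ((466.6704406738281, -341.0465393066406), (44.56534957885742, 44.86544418334961), 87.97235107421875) z max [13.5 26.9] pix [ 234  143   48   48 1785]
offset tool mm [  8.1   2.4 187.3] units [0.32 0.1  7.49]
side 44.6 angle from tool y (deg, turn about z) -88.2
side 44.9 angle from tool y (deg, turn about z) 1.8
```

Call:
jog_arm(plan=[[[0.22,0.1,0.3,0,0,0,1],[0,0,0.9,0,0,0,1],[0,0,0.9,0,0,0,1],[0,0,0.9,0,0,0,1],[0,0,0.9,0,0,0,1]]])

```text
time_s: 16.93
eef_pos: [467.5, -336.9, 88.9]
tcp_rot: [-3.141, -0.001, 1.572]
wrist_force: [0.9, -0.0, 0.5]
finger_gap: 85.5
grip_force: 0.0
```

Call:
jog_arm(plan=[[[0,0,0.9,0,0,0,1],[0,0,0.9,0,0,0,1],[0,0,0.5,0,0,0,1],[0,0,0.25,0,0,0,1],[0,0,0,0,0,0,1]]])

```text
time_s: 17.35
eef_pos: [466.8, -336.9, 24.8]
tcp_rot: [-3.139, -0.003, 1.572]
wrist_force: [-1.2, -0.1, 1.0]
finger_gap: 85.6
grip_force: 0.0
```

Call:
jog_arm(plan=[[[0,0,0,0,0,0,-1],[0,0,0,0,0,0,-1],[0,0,0,0,0,0,-1],[0,0,0,0,0,0,-1],[0,0,0,0,0,0,-1]]])

```text
time_s: 17.77
eef_pos: [467.7, -339.3, 28.3]
tcp_rot: [3.14, 0.001, 1.571]
wrist_force: [-2.0, 2.6, 9.3]
finger_gap: 41.2
grip_force: 79.5
```

Call:
jog_arm(plan=[[[0,0,0,0,0,0,-1],[0,0,-0.5,0,0,0,-1],[0,0,-0.8,0,0,0,-1],[0,0,-1,0,0,0,-1],[0,0,-1,0,0,0,-1]]])

```text
time_s: 18.18
eef_pos: [466.8, -338.7, 109.7]
tcp_rot: [-3.141, -0.001, 1.571]
wrist_force: [0.5, -0.5, -1.3]
finger_gap: 41.2
grip_force: 81.1
```

Call:
jog_arm(plan=[[[0,0,-1,0,0,0,-1],[0,0,-1,0,0,0,-1],[0,0,-1,0,0,0,-1],[0,0,-1,0,0,0,-1],[0.5,0,0,0,0,0,-1]]])

```text
time_s: 18.6
eef_pos: [468.8, -329.5, 214.4]
tcp_rot: [3.134, 0.008, 1.569]
wrist_force: [0.7, -1.0, -2.2]
finger_gap: 41.0
grip_force: 81.4
```

Call:
jog_arm(plan=[[[0.95,0.03,0,0,0,0,-1],[0.95,0.03,0,0,0,0,-1],[0.95,0.03,0,0,0,0,-1],[0.95,0.03,0,0,0,0,-1],[0.95,0.03,0,0,0,0,-1]]])

```text
time_s: 19.02
eef_pos: [470.1, -205.8, 208.0]
tcp_rot: [-3.141, -0.001, 1.571]
wrist_force: [0.5, 0.3, -2.3]
finger_gap: 40.9
grip_force: 81.3
```

Call:
jog_arm(plan=[[[0.95,0.03,0,0,0,0,-1],[0.95,0.03,0,0,0,0,-1],[0.95,0.03,0,0,0,0,-1],[0.95,0.03,0,0,0,0,-1],[0.95,0.03,0,0,0,0,-1]]])

```text
time_s: 19.43
eef_pos: [473.7, -87.2, 208.1]
tcp_rot: [-3.141, -0.001, 1.571]
wrist_force: [0.0, 0.6, -2.0]
finger_gap: 41.0
grip_force: 81.3
```

Call:
jog_arm(plan=[[[0.95,0.03,0,0,0,0,-1],[0.95,0.03,0,0,0,0,-1],[0.95,0.03,0,0,0,0,-1],[0.95,0.03,0,0,0,0,-1],[0.95,0.03,0,0,0,0,-1]]])

```text
time_s: 19.85
eef_pos: [477.3, 31.4, 208.1]
tcp_rot: [-3.141, -0.0, 1.571]
wrist_force: [1.4, -0.4, -2.6]
finger_gap: 41.0
grip_force: 81.3
```

Call:
jog_arm(plan=[[[0.95,0.03,0,0,0,0,-1],[0.95,0.03,0,0,0,0,-1],[0.95,0.03,0,0,0,0,-1],[0.95,0.03,0,0,0,0,-1],[0,0,0,0,0,0,-1]]])

```text
time_s: 20.27
eef_pos: [480.3, 128.4, 208.1]
tcp_rot: [-3.141, -0.002, 1.574]
wrist_force: [-0.4, 0.1, -1.9]
finger_gap: 41.3
grip_force: 81.3
```

```bash
python3 st.py; python3 snap.py wrist w3
```

```text
20.27 [480.3 128.4 208.1] yaw [-1.799e+02 -1.000e-01  9.020e+01] gap 41.3 grip 81.3 F [-0.4  0.1 -1.9] j [0.11 0.33 1.67 0.   1.14 0.1 ]
```

View pics/w3.png

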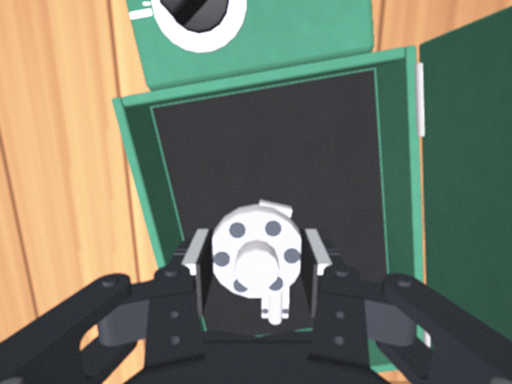

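Call:
jog_arm(plan=[[[0.7,0,0,0,0,0,-1],[0,0,1,0,0,0,-1],[0,0,1,0,0,0,-1],[0,0,1,0,0,0,-1],[0,0,1,0,0,0,-1]]])

```text
time_s: 20.73
eef_pos: [480.8, 141.5, 107.6]
tcp_rot: [-3.142, 0.0, 1.57]
wrist_force: [0.6, -0.0, -2.0]
finger_gap: 41.1
grip_force: 81.4
```

Call:
jog_arm(plan=[[[0,0,1,0,0,0,-1],[0,0,0.6,0,0,0,-1],[0,0,0.2,0,0,0,-1],[0,0,0,0,0,0,0.5],[0,0,0,0,0,0,0.5]]])

```text
time_s: 21.15
eef_pos: [481.9, 141.9, 64.5]
tcp_rot: [3.14, -0.0, 1.57]
wrist_force: [0.2, -0.2, 0.3]
finger_gap: 63.3
grip_force: 0.0
```

Call:
jog_arm(plan=[[[0,0,0,0,0,0,0.5],[0,0,0,0,0,0,0.5],[0,0,-1,0,0,0,0.5],[0,0,-1,0,0,0,0.5],[0,0,-1,0,0,0,0.5]]])

```text
time_s: 21.57
eef_pos: [481.5, 142.2, 140.5]
tcp_rot: [3.141, -0.0, 1.571]
wrist_force: [0.1, 0.2, -0.3]
finger_gap: 64.0
grip_force: 0.0
```

Call:
jog_arm(plan=[[[0,0,-1,0,0,0,0.5],[0,0,-1,0,0,0,0.5],[0,0,-0.5,0,0,0,0.5],[0,0,0,0,0,0,0.5]]])

```text
time_s: 21.9
eef_pos: [483.2, 142.5, 205.4]
tcp_rot: [3.133, -0.001, 1.571]
wrist_force: [-0.1, 0.4, 0.4]
finger_gap: 64.2
grip_force: 0.0
```

```bash
python3 st.py
python3 - <<'E'
from h import *
for c in ['wrist','side']:
    m=eyes.camera_model(c); p,d=eyes.get_image(c); W=cloud(c,d,m)
    if c=='wrist': cv2.imwrite('pics/w4.png',p[:,:,::-1])
    for n in ['rosette','keeper','hinge','handle','bolt','counter_grip']:
        for t in spotter.trace(c,n)[:2]:
            k=t['pixels']&(d>0); 
            if k.sum()>5: print(c,n,round(t['score'],2),t['bbox'],np.median(W[k],0).round(),cv2.minAreaRect(W[k][:,:2].astype(np.float32)),W[k][:,2].max().round())
    if c=='wrist':
        k=(d>0)&(W[...,2]>108)&(W[...,2]<120)&(np.hypot(W[...,0]-432,W[...,1]-253)<45)
        print('bar top',k.sum(),cv2.minAreaRect(W[k][:,:2].astype(np.float32)),W[k].mean(0))
E
```

```text
21.9 [483.2 142.5 205.4] yaw [ 1.795e+02 -1.000e-01  9.000e+01] gap 64.2 grip 0.0 F [-0.1  0.4  0.4] j [ 0.13  0.34  1.66 -0.    1.13  0.13]
wrist rosette 0.68 [231.9, 159.4, 45.5, 45.4] [482. 142.  41.] ((480.5438537597656, 137.80799865722656), (47.906742095947266, 46.3788948059082), 39.29194641113281) 57.0
wrist rosette 0.5 [108.3, 0.0, 403.7, 384.0] [533. 174.  71.] ((524.1502685546875, 79.72865295410156), (409.8092956542969, 375.12213134765625), 85.76283264160156) 268.0
wrist keeper 0.7 [244.7, 212.6, 44.1, 58.9] [494.  78.  42.] ((493.722900390625, 73.08218383789062), (59.38861083984375, 32.29895782470703), 76.78299713134766) 57.0
wrist hinge 0.73 [255.5, 269.8, 29.2, 66.7] [501.  15.  41.] ((501.284912109375, 12.183605194091797), (30.621150970458984, 85.14777374267578), 1.5321046113967896) 56.0
wrist counter_grip 0.57 [153.4, 0.3, 67.6, 50.8] [443. 259.  97.] ((439.706787109375, 260.8443908691406), (33.85995101928711, 43.35958480834961), 86.2879638671875) 118.0
bar top 1207 ((437.7469787597656, 263.2284851074219), (34.88617706298828, 14.290708541870117), 43.15797424316406) [436
[... 165 characters left out ...]
8441162109375), 87.50399780273438) 28.0
side hinge 0.51 [230.1, 184.3, 9.9, 10.6] [500.  10.  46.] ((501.2493591308594, 7.320217132568359), (55.937660217285156, 25.457313537597656), 86.92990112304688) 55.0
side hinge 0.28 [282.6, 159.8, 24.9, 19.3] [782.  52.  14.] ((784.5505981445312, 53.2465934753418), (99.6939926147461, 95.32917785644531), 70.19400024414062) 21.0
side handle 0.47 [149.6, 130.2, 44.8, 12.5] [326. 475.  18.] ((349.95245361328125, 492.5382080078125), (77.30487823486328, 198.11187744140625), 81.65779113769531) 28.0
side bolt 0.6 [231.1, 102.3, 46.4, 78.3] [609.  78. 229.] ((686.830810546875, 276.2506408691406), (647.6257934570312, 184.27471923828125), 71.67778015136719) 327.0
```

View pics/w4.png

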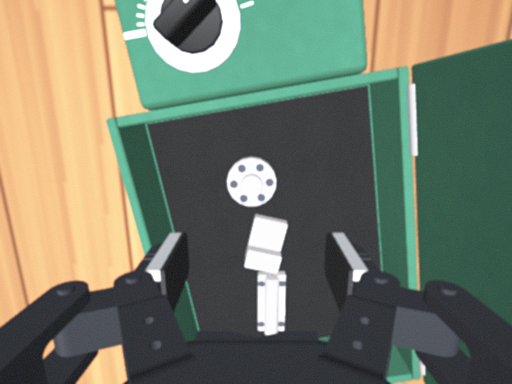

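Call:
jog_arm(plan=[[[0.8,-0.6,0,0,0,0,0.5],[0.8,-0.6,0,0,0,0,0.5],[0.9,-0.6,0,0,0,0,0.5],[0,0,0,0,0,0,1]]])

```text
time_s: 22.93
eef_pos: [434.0, 207.3, 201.3]
tcp_rot: [-3.14, -0.001, 1.573]
wrist_force: [-0.6, 0.3, 0.0]
finger_gap: 74.4
grip_force: 0.0
```

```bash
python3 st.py
python3 - <<'E'
from h import *
m=eyes.camera_model('wrist'); s=ctrl.state(); p,d=eyes.get_image('wrist'); W=cloud('wrist',d,m)
k=(d>0)&(W[...,2]>108)&(W[...,2]<122)&(np.hypot(W[...,0]-435,W[...,1]-258)<50)
q=W[k]; rc=cv2.minAreaRect(q[:,:2].astype(np.float32)); print('bar top',k.sum(),rc,q.mean(0),q[:,2].max())
v,u=np.nonzero(k); cu,cv_=int(u.mean()),int(v.mean()); print(cu,cv_)
y0,x0=max(0,cv_-70),max(0,cu-90)
cv2.imwrite('pics/knob.png',cv2.resize(p[y0:y0+140,x0:x0+180,::-1],None,fx=4,fy=4))
E
```

```text
22.93 [434.  207.3 201.3] yaw [-1.799e+02 -1.000e-01  9.010e+01] gap 74.4 grip 0.0 F [-0.6  0.3  0. ] j [0.29 0.31 1.72 0.   1.11 0.28]
bar top 1419 ((440.04193115234375, 265.9518127441406), (41.776832580566406, 14.007143020629883), 43.34395980834961) [440.18806999 266.34871454 114.71409536] 117.43868593839574
264 116
```

View pics/knob.png

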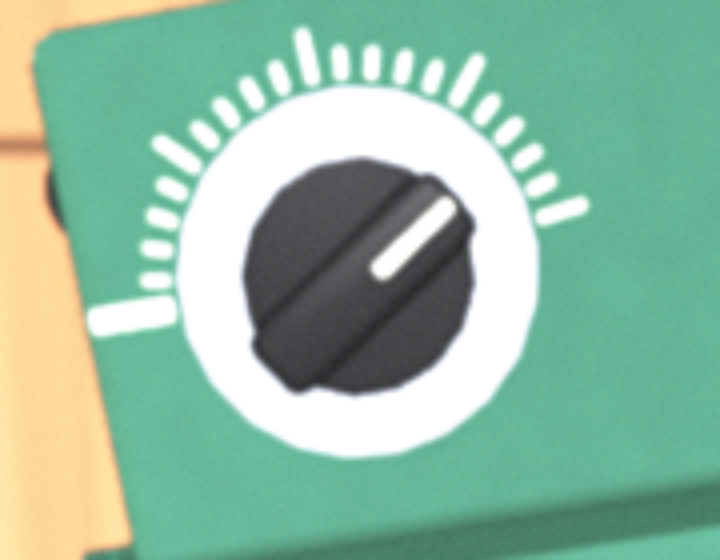

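Call:
jog_arm(plan=[[[0.8,0.08,0,0,0,0,0.3],[0.8,0.08,0,0,0,0,0.3],[0.75,0.08,0,0,0,0,0.3],[0,0,0,0,0,1,0.3],[0,0,0,0,0,1,0.3]]])

```text
time_s: 23.4
eef_pos: [443.1, 263.8, 201.1]
tcp_rot: [3.141, 0.0, 1.429]
wrist_force: [-1.1, 0.8, -0.0]
finger_gap: 55.4
grip_force: 0.0
```

Call:
jog_arm(plan=[[[0,0,0,0,0,1,0.3],[0,0,0,0,0,1,0.3],[0,0,0,0,0,1,0.3],[0,0,0,0,0,1,0.3],[0,0,0,0,0,1,0.3]]])

```text
time_s: 23.82
eef_pos: [443.1, 262.8, 201.3]
tcp_rot: [3.141, -0.0, 1.078]
wrist_force: [0.7, 0.1, -1.1]
finger_gap: 55.6
grip_force: 0.0
```

Call:
jog_arm(plan=[[[0,0,0,0,0,1,0.3],[0,0,0,0,0,1,0.3],[0,0,0,0,0,1,0.3],[0,0,0,0,0,1,0.3],[0,0,0,0,0,0.7,0.3]]])

```text
time_s: 24.23
eef_pos: [443.2, 262.8, 201.3]
tcp_rot: [3.141, -0.0, 0.75]
wrist_force: [-0.5, -0.0, -0.6]
finger_gap: 55.8
grip_force: 0.0
```

```bash
python3 st.py
python3 - <<'E'
from h import *
m=eyes.camera_model('wrist'); s=ctrl.state(); p,d=eyes.get_image('wrist'); W=cloud('wrist',d,m)
k=(d>0)&(W[...,2]>106)&(W[...,2]<122)&(np.hypot(W[...,0]-440,W[...,1]-266)<35)
q=W[k]; rc=cv2.minAreaRect(q[:,:2].astype(np.float32)); print('bar top',k.sum(),rc,q.mean(0),q[:,2].max())
tr=R.from_euler('xyz',s['tcp_rot']);print(tr.inv().apply(np.array([*rc[0],110])-s['eef_pos'])/25)
E
```

```text
24.23 [443.2 262.8 201.3] yaw [180.  -0.  43.] gap 55.8 grip 0.0 F [-0.5 -0.  -0.6] j [ 0.39  0.37  1.63 -0.    1.14  1.21]
bar top 1161 ((440.4663391113281, 266.10577392578125), (41.667274475097656, 13.490741729736328), 42.9672737121582) [441.59224231 266.90818259 114.60520165] 117.11276473426886
[ 0.00967355 -0.17203362  3.65185919]
```

Call:
jog_arm(plan=[[[0,-0.17,0.8,0,0,0,0.3],[0,0,0.9,0,0,0,0.3],[0,0,0.9,0,0,0,0.3],[0,0,0.7,0,0,0,0.3],[0,0,0.3,0,0,0,0.3]]])

```text
time_s: 24.7
eef_pos: [438.9, 265.6, 109.0]
tcp_rot: [-3.141, 0.003, 0.755]
wrist_force: [-0.6, -0.1, -0.4]
finger_gap: 55.2
grip_force: 0.0
```

Call:
jog_arm(plan=[[[0,0,0,0,0,0,-1],[0,0,0,0,0,0,-1],[0,0,0,0,0,0,-1],[0,0,0,0,0,0,-1],[0,0,0,0,0,0,-1]]], newtons=50)

```text
time_s: 25.12
eef_pos: [440.4, 266.8, 112.6]
tcp_rot: [3.14, -0.003, 0.754]
wrist_force: [-0.4, -1.7, 5.7]
finger_gap: 13.0
grip_force: 50.7
```

Call:
jog_arm(plan=[[[0,0,0,0,0,-1,-1],[0,0,0,0,0,-1,-1],[0,0,0,0,0,-1,-1],[0,0,0,0,0,-1,-1],[0,0,0,0,0,-1,-1]]])

```text
time_s: 25.53
eef_pos: [439.8, 267.2, 112.6]
tcp_rot: [3.141, -0.002, 1.106]
wrist_force: [-2.1, 2.3, 5.8]
finger_gap: 13.2
grip_force: 51.1
```

Call:
jog_arm(plan=[[[0,0,0,0,0,-1,-1],[0,0,0,0,0,-1,-1],[0,0,0,0,0,-1,-1],[0,0,0,0,0,-1,-1],[0,0,0,0,0,-1,-1]]])

```text
time_s: 25.95
eef_pos: [439.1, 267.5, 112.6]
tcp_rot: [3.141, -0.002, 1.456]
wrist_force: [-4.9, 3.5, 6.5]
finger_gap: 12.7
grip_force: 51.4
```

Call:
jog_arm(plan=[[[0,0,0,0,0,-1,-1],[0,0,0,0,0,-1,-1],[0,0,0,0,0,-1,-1],[0,0,0,0,0,-1,-1],[0,0,0,0,0,-1,-1]]])

```text
time_s: 26.37
eef_pos: [438.4, 267.4, 112.6]
tcp_rot: [-3.141, -0.002, 1.805]
wrist_force: [-7.5, 3.8, 10.4]
finger_gap: 13.2
grip_force: 51.7
```

Call:
jog_arm(plan=[[[0,0,0,0,0,-1,-1],[0,0,0,0,0,-1,-1],[0,0,0,0,0,-1,-1],[0,0,0,0,0,-1,-1],[0,0,0,0,0,-1,-1]]])

```text
time_s: 26.78
eef_pos: [437.7, 267.1, 112.6]
tcp_rot: [-3.14, -0.002, 2.154]
wrist_force: [-11.2, 2.0, 12.0]
finger_gap: 13.0
grip_force: 52.0
```

Call:
jog_arm(plan=[[[0,0,0,0,0,-1,-1],[0,0,0,0,0,-1,-1],[0,0,0,0,0,-1,-1],[0,0,0,0,0,-1,-1],[0,0,0,0,0,-1,-1]]])

```text
time_s: 27.2
eef_pos: [437.1, 266.7, 112.6]
tcp_rot: [-3.139, -0.003, 2.503]
wrist_force: [-11.3, -1.4, 15.3]
finger_gap: 13.2
grip_force: 52.3
```

Call:
jog_arm(plan=[[[0,0,0,0,0,-1,-1],[0,0,0,0,0,-1,-1],[0,0,0,0,0,-1,-1],[0,0,0,0,0,-1,-1],[0,0,0,0,0,-1,-1]]])

```text
time_s: 27.62
eef_pos: [436.8, 266.0, 112.5]
tcp_rot: [-3.139, -0.004, 2.852]
wrist_force: [-11.5, -4.3, 16.8]
finger_gap: 12.7
grip_force: 52.6
```

Call:
jog_arm(plan=[[[0,0,0,0,0,-1,-1],[0,0,0,0,0,-1,-1],[0,0,0,0,0,-1,-1],[0,0,0,0,0,-1,-1],[0,0,0,0,0,-1,-1]]])

```text
time_s: 28.03
eef_pos: [436.7, 265.3, 112.5]
tcp_rot: [-3.139, -0.006, -3.082]
wrist_force: [-12.3, -7.8, 17.6]
finger_gap: 12.8
grip_force: 52.7
```

```bash
python3 st.py; python3 -c "
from h import *
print(ctrl.state()['moment'])"
```

```text
28.03 [436.7 265.3 112.5] yaw [-179.8   -0.3 -176.6] gap 12.8 grip 52.7 F [-12.3  -7.8  17.6] j [ 0.4   0.48  1.74 -0.    0.92 -1.23]
[-1.35458899  2.03307033 -0.01391123]
```

Call:
jog_arm(plan=[[[0,0,0,0,0,-0.6,-1],[0,0,0,0,0,-0.6,-1],[0,0,0,0,0,-0.5,-1],[0,0,0,0,0,-0.4,-1],[0,0,0,0,0,-0.4,-1]]])

```text
time_s: 28.45
eef_pos: [437.2, 265.2, 112.7]
tcp_rot: [-3.14, -0.005, -2.912]
wrist_force: [-3.4, -6.6, 10.2]
finger_gap: 12.9
grip_force: 69.2
```

```bash
python3 st.py; python3 -c "
from h import *
print(ctrl.state()['moment'])"
```

```text
28.45 [437.2 265.2 112.7] yaw [-179.9   -0.3 -166.9] gap 12.9 grip 69.2 F [-3.4 -6.6 10.2] j [ 0.4   0.48  1.74 -0.    0.92 -1.4 ]
[-1.24614437  0.86242484 -0.84373158]
```

Call:
jog_arm(plan=[[[0,0,0,0,0,0,0.3],[0,0,0,0,0,0,0.3],[0,0,0,0,0,0,0.3],[0,0,0,0,0,0,0.3],[0,0,-0.5,0,0,0,0.3]]])

```text
time_s: 28.87
eef_pos: [438.5, 266.2, 122.1]
tcp_rot: [-3.141, -0.004, -2.911]
wrist_force: [-0.9, -0.3, 0.4]
finger_gap: 55.2
grip_force: 0.0
```

Call:
jog_arm(plan=[[[0,0,-0.9,0,0,0,0.3],[0,0,-1,0,0,0,0.3],[0,0,-1,0,0,0,0.3],[0,0,-1,0,0,0,0.3],[0,0,-1,0,0,0,0.3]]])

```text
time_s: 29.28
eef_pos: [439.5, 266.7, 247.5]
tcp_rot: [3.142, 0.0, -2.911]
wrist_force: [0.4, -1.3, 0.3]
finger_gap: 55.4
grip_force: 0.0
```

```bash
python3 st.py
python3 - <<'E'
from h import *
m=eyes.camera_model('wrist'); s=ctrl.state(); p,d=eyes.get_image('wrist'); W=cloud('wrist',d,m)
k=(d>0)&(W[...,2]>106)&(W[...,2]<122)&(np.hypot(W[...,0]-440,W[...,1]-266)<35)
q=W[k]; rc=cv2.minAreaRect(q[:,:2].astype(np.float32)); print('bar top',k.sum(),rc,q.mean(0))
# rim/housing edges: dominant machine yaw
g=(d>0)&(abs(W[...,2]-70)<3)&(p[...,1].astype(int)>p[...,0].astype(int)+15); print(g.sum(),cv2.minAreaRect(W[g][:,:2].astype(np.float32)))
E
```

```text
29.28 [439.5 266.7 247.5] yaw [ 180.     0.  -166.8] gap 55.4 grip 0.0 F [ 0.4 -1.3  0.3] j [ 0.4   0.33  1.56  0.    1.25 -1.4 ]
bar top 820 ((439.35626220703125, 265.7676696777344), (42.0308952331543, 13.957168579101562), 9.682537078857422) [437.94729571 265.48399609 114.57090785]
14111 ((489.25244140625, 167.43626403808594), (211.75030517578125, 316.57049560546875), 9.348711013793945)
```

Call:
jog_arm(plan=[[[0,0,-1,0,0,1,-1],[0,0,-1,0,0,1,-1],[0,0,-1,0,0,1,-1],[0,0,-1,0,0,1,-1],[0,0,-1,0,0,1,-1]]])

```text
time_s: 29.75
eef_pos: [439.4, 266.7, 372.4]
tcp_rot: [3.141, 0.0, 3.02]
wrist_force: [0.1, 0.8, -0.3]
finger_gap: -0.1
grip_force: 0.0
```

Call:
jog_arm(plan=[[[0,0,0,0,0,1,-1],[0,0,0,0,0,1,-1],[0,0,0,0,0,1,-1],[0,0,0,0,0,1,-1],[0,0,0,0,0,1,-1]]])

```text
time_s: 30.17
eef_pos: [439.6, 266.7, 371.1]
tcp_rot: [3.141, 0.0, 2.67]
wrist_force: [-0.9, -0.7, 0.3]
finger_gap: -0.0
grip_force: 0.0
```

Call:
jog_arm(plan=[[[0,0,0,0,0,1,-1],[0,0,0,0,0,1,-1],[0,0,0,0,0,1,-1],[0,0,0,0,0,1,-1],[0,0,0,0,0,1,-1]]])

```text
time_s: 30.58
eef_pos: [439.6, 266.7, 371.0]
tcp_rot: [-3.142, -0.0, 2.321]
wrist_force: [0.5, -0.1, -0.1]
finger_gap: -0.1
grip_force: 0.0
```

Call:
jog_arm(plan=[[[0,0,0,0,0,1,-1],[0,0,0,0,0,1,-1],[0,0,0,0,0,1,-1],[0,0,0,0,0,1,-1],[0,0,0,0,0,1,-1]]])

```text
time_s: 31.0
eef_pos: [439.6, 266.7, 371.0]
tcp_rot: [3.142, -0.0, 1.972]
wrist_force: [0.2, -0.2, -0.1]
finger_gap: -0.3
grip_force: 0.0
```

Call:
jog_arm(plan=[[[0,0,0,0,0,1,-1],[0,0,0,0,0,1,-1],[0,0,0,0,0,1,-1],[0,0,0,0,0,0.4,-1],[0,0,0,0,0,0,-1]]])

```text
time_s: 31.42
eef_pos: [439.6, 266.7, 371.0]
tcp_rot: [-3.142, 0.0, 1.737]
wrist_force: [-0.3, 0.1, -0.5]
finger_gap: -0.2
grip_force: 0.0
```

```bash
cat > mf.py <<'E'
from h import *
s=ctrl.state(); e=np.array(s['eef_pos']); H=np.array([619.5,97.2,90]); a=np.radians(9.5); Rm=R.from_euler('z',a)
print('t',round(s['time_s'],2),'TCP in hinge frame X,Y,Z',Rm.inv().apply(e-H).round(1),'yaw',np.degrees(s['tcp_rot']).round(1),'gap',round(s['finger_gap'],1),'F(mach)',Rm.inv().apply(s['wrist_force']).round(1),'M',np.round(s['moment'],2),'j',np.round(s['joint_pos'],2))
E
python3 mf.py
```

```text
t 31.42 TCP in hinge frame X,Y,Z [-149.4  196.9  281. ] yaw [-180.     0.    99.5] gap -0.2 F(mach) [-0.3  0.1 -0.5] M [0.03 0.03 0.01] j [0.4  0.26 1.32 0.   1.56 0.23]
```

Call:
jog_arm(plan=[[[-0.88,0.84,0,0,0,0,-1],[-0.88,0.84,0,0,0,0,-1],[-0.88,0.84,0,0,0,0,-1],[-0.88,0.84,0,0,0,0,-1],[-0.88,0.84,0,0,0,0,-1]]])

```text
time_s: 31.83
eef_pos: [562.5, 174.8, 371.1]
tcp_rot: [3.141, -0.0, 1.74]
wrist_force: [0.4, -0.1, -0.1]
finger_gap: 0.1
grip_force: 0.0
```

Call:
jog_arm(plan=[[[-0.88,0.84,0,0,0,0,-1],[-0.88,0.84,0,0,0,0,-1],[-0.88,0.84,0,0,0,0,-1],[-0.88,0.84,0,0,0,0,-1],[0,0,0,0,0,0,-1]]])

```text
time_s: 32.25
eef_pos: [662.2, 98.8, 368.4]
tcp_rot: [-3.14, 0.001, 1.735]
wrist_force: [1.3, 0.6, -0.3]
finger_gap: -0.2
grip_force: 0.0
```

```bash
python3 mf.py
```

```text
t 32.25 TCP in hinge frame X,Y,Z [ 42.4  -5.5 278.4] yaw [-1.799e+02  1.000e-01  9.940e+01] gap -0.2 F(mach) [ 1.4  0.4 -0.3] M [-0.01 -0.04 -0.05] j [ 0.03  0.59  0.81 -0.    1.74 -0.13]
```

Call:
jog_arm(plan=[[[0,0,0.9,0,0,0,-1],[0,0,0.9,0,0,0,-1],[0,0,0.85,0,0,0,-1],[0,-0.8,0,0,0,0,-1],[0,-0.76,0,0,0,0,-1]]])

```text
time_s: 32.67
eef_pos: [619.4, 96.6, 301.9]
tcp_rot: [-3.137, -0.001, 1.74]
wrist_force: [0.7, -0.3, 0.7]
finger_gap: 0.2
grip_force: 1.0
```

Call:
jog_arm(plan=[[[0,-0.6,0.08,0,0,0,-1],[0,-0.6,0.08,0,0,0,-1],[0,-0.64,0.24,0,0,0,-1],[0,-0.64,0.24,0,0,0,-1],[0,-0.64,0.24,0,0,0,-1]]])

```text
time_s: 33.08
eef_pos: [543.6, 83.7, 283.6]
tcp_rot: [3.138, 0.0, 1.74]
wrist_force: [2.8, 1.1, -0.2]
finger_gap: -0.1
grip_force: 1.6
```

```bash
python3 mf.py
cat > lid.py <<'E'
from h import *
p,d=eyes.get_image('scene'); W=cloud('scene',d); p=p.astype(int)
t=spotter.trace('scene','lid'); k=t[0]['pixels']&(d>0); H=np.array([619.5,97.2,90]); q=R.from_euler('z',9.5,degrees=True).inv().apply(W[k]-H)
b=q[(abs(q[:,1])<125)&(q[:,0]<20)]; print(t[0]['score'],len(b),'angle of points about hinge (deg)',np.percentile(np.degrees(np.arctan2(b[:,2],-b[:,0]))[np.hypot(b[:,0],b[:,2])>120],[10,50,90]).round(1))
cv2.imwrite('pics/lid.png',cv2.resize(p[60:240,200:440,::-1].astype(np.uint8),None,fx=3,fy=3))
E
python3 lid.py
```

```text
t 33.08 TCP in hinge frame X,Y,Z [-77.   -0.8 193.6] yaw [179.8   0.   99.7] gap -0.1 F(mach) [ 3.   0.6 -0.2] M [ 0.13 -0.66 -0.01] j [ 0.01  0.36  1.41  0.    1.37 -0.16]
0.83 3260 angle of points about hinge (deg) [62.9 63.9 68.3]
```

Lid follows (≈60°, ~3 N). Continue the arc.

Call:
jog_arm(plan=[[[0,-0.56,0.37,0,0,0,-1],[0,-0.56,0.37,0,0,0,-1],[0,-0.56,0.4,0,0,0,-1],[0,-0.45,0.51,0,0,0,-1],[0,-0.45,0.51,0,0,0,-1]]])

```text
time_s: 33.6
eef_pos: [480.8, 72.8, 229.6]
tcp_rot: [3.139, 0.0, 1.739]
wrist_force: [0.4, -0.2, 2.0]
finger_gap: -0.1
grip_force: 1.2
```

Call:
jog_arm(plan=[[[0,-0.45,0.51,0,0,0,-1],[0,-0.32,0.6,0,0,0,-1],[0,-0.32,0.6,0,0,0,-1],[0,-0.32,0.6,0,0,0,-1],[0,-0.2,0.5,0,0,0,-1]]])

```text
time_s: 34.02
eef_pos: [441.0, 66.0, 158.5]
tcp_rot: [3.14, 0.0, 1.739]
wrist_force: [2.0, -0.5, 1.5]
finger_gap: -0.0
grip_force: 0.8
```

```bash
python3 mf.py; python3 lid.py
```

```text
t 34.02 TCP in hinge frame X,Y,Z [-181.2   -1.3   68.5] yaw [179.9   0.   99.6] gap -0.0 F(mach) [ 1.9 -0.8  1.5] M [ 0.07 -0.23  0.02] j [-0.02  0.31  1.87  0.    0.96 -0.19]
0.62 3686 angle of points about hinge (deg) [13.1 14.5 17. ]
```

Call:
jog_arm(plan=[[[0,-0.15,0.5,0,0,0,-1],[0,-0.05,0.5,0,0,0,-1],[0,0,0.35,0,0,0,-1],[0,0,0.2,0,0,0,-1],[0,0,0.1,0,0,0,-1]]])

```text
time_s: 34.53
eef_pos: [436.2, 65.1, 119.6]
tcp_rot: [3.141, 0.0, 1.739]
wrist_force: [-14.5, 0.3, 53.3]
finger_gap: -0.1
grip_force: 26.3
```

```bash
python3 mf.py
```

```text
t 34.53 TCP in hinge frame X,Y,Z [-186.1   -1.4   29.6] yaw [180.    0.   99.6] gap -0.1 F(mach) [-14.2   2.7  53.3] M [-0.15  2.63  0.03] j [-0.03  0.36  1.93 -0.    0.85 -0.19]
```

Call:
jog_arm(plan=[[[0,0,-0.4,0,0,0,-1],[0,0,-1,0,0,0,-1],[0,0,-1,0,0,0,-1],[0,0,-1,0,0,0,0],[0,0,-0.8,0,0,0,0]]])

```text
time_s: 34.95
eef_pos: [436.3, 65.2, 225.0]
tcp_rot: [3.139, 0.0, 1.739]
wrist_force: [0.2, -0.5, 0.5]
finger_gap: 23.4
grip_force: 0.0
```

```bash
python3 mf.py
cat > wing.py <<'E'
from h import *
m=eyes.camera_model('wrist'); s=ctrl.state(); p,d=eyes.get_image('wrist'); W=cloud('wrist',d,m)
H=np.array([619.5,97.2,90]); Rm=R.from_euler('z',9.5,degrees=True); q=Rm.inv().apply(W.reshape(-1,3)-H).reshape(W.shape)
l=q[(d>0)&(abs(q[...,1])<45)&(q[...,0]>-210)&(q[...,0]<-60)&(q[...,2]<25)]; 
if len(l)>50: print('lid top z',np.median(l[:,2]),'slope',np.polyfit(l[:,0],l[:,2],1))
for n,y in(('left',80),('right',-80)):
    k=(d>0)&(np.hypot(q[...,0]+185,q[...,1]-y)<38)&(q[...,2]>34)&(q[...,2]<60)
    if k.sum()>30: print(n,k.sum(),cv2.minAreaRect(q[k][:,:2].astype(np.float32)),np.percentile(q[k][:,2],95))
cv2.imwrite('pics/wing.png',p[:,:,::-1])
E
python3 wing.py; python3 lid.py
```

```text
t 34.95 TCP in hinge frame X,Y,Z [-186.    -1.3  135. ] yaw [179.9   0.   99.6] gap 23.4 F(mach) [ 0.1 -0.5  0.5] M [-0.01 -0.02  0.04] j [-0.03  0.22  1.79  0.    1.14 -0.19]
lid top z 9.086755699448688 slope [-3.28839637e-04  9.04264489e+00]
left 1398 ((-189.37254333496094, 83.1929702758789), (11.398221015930176, 45.542842864990234), 0.2657581865787506) 46.06467435360991
right 904 ((-188.79823303222656, -76.09278869628906), (11.743206024169922, 45.48133087158203), 0.2101823389530182) 45.84168805688725
0.58 3569 angle of points about hinge (deg) [1.7 3.1 6.9]
```

View pics/wing.png

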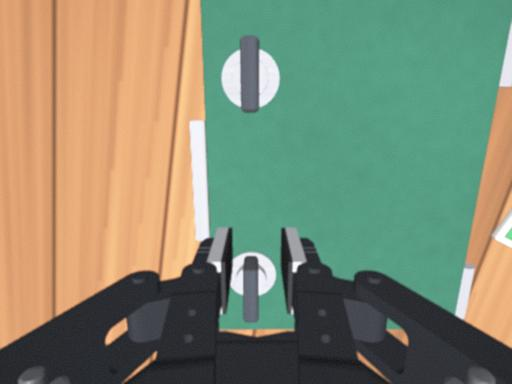

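Call:
jog_arm(plan=[[[0.85,-0.03,0,0,0,0,0.2],[0.85,-0.03,0,0,0,0,0.2],[0.85,-0.03,0,0,0,0,0.2],[0.83,-0.03,0,0,0,0,0.2],[0,0,0.5,0,0,0,0.2]]], newtons=60)

```text
time_s: 35.52
eef_pos: [418.5, 150.6, 210.7]
tcp_rot: [3.139, -0.001, 1.741]
wrist_force: [0.0, 0.4, 0.3]
finger_gap: 51.1
grip_force: 0.0
```

Call:
jog_arm(plan=[[[0,0,0.9,0,0,0,0.2],[0,0,0.9,0,0,0,0.2],[0,0,0.8,0,0,0,0.2],[0,0,0.5,0,0,0,0.2],[0,0,0.2,0,0,0,0.2]]])

```text
time_s: 35.93
eef_pos: [416.8, 147.7, 124.9]
tcp_rot: [-3.136, -0.0, 1.738]
wrist_force: [0.5, -0.3, -0.0]
finger_gap: 51.1
grip_force: 0.0
```

```bash
python3 mf.py
```

```text
t 35.93 TCP in hinge frame X,Y,Z [-191.6   83.3   34.9] yaw [-179.7   -0.    99.6] gap 51.1 F(mach) [ 0.4 -0.4 -0. ] M [ 0.02 -0.02 -0.02] j [ 0.17  0.36  1.92  0.    0.87 -0.  ]
```

Call:
jog_arm(plan=[[[0,0,0,0,0,0,-1],[0,0,0,0,0,0,-1],[0,0,0,0,0,0,-1],[0,0,0,0,0,0,-1],[0,0,0,0,0,0,-1]]])

```text
time_s: 36.35
eef_pos: [418.0, 147.9, 128.1]
tcp_rot: [3.142, 0.0, 1.738]
wrist_force: [-4.2, -0.4, 4.1]
finger_gap: 21.5
grip_force: 58.9
```

Call:
jog_arm(plan=[[[0,0,0,0,0,1,-1],[0,0,0,0,0,1,-1],[0,0,0,0,0,1,-1],[0,0,0,0,0,1,-1],[0,0,0,0,0,1,-1]]])

```text
time_s: 36.77
eef_pos: [418.2, 147.9, 128.1]
tcp_rot: [3.141, -0.0, 1.386]
wrist_force: [-3.1, -0.4, 2.0]
finger_gap: 21.3
grip_force: 58.9
```

```bash
python3 mf.py
```

```text
t 36.77 TCP in hinge frame X,Y,Z [-190.1   83.2   38.1] yaw [180.   -0.   79.4] gap 21.3 F(mach) [-3.2  0.1  2. ] M [-0.09  0.48  0.07] j [ 0.17  0.35  1.91 -0.    0.88  0.35]
```

Call:
jog_arm(plan=[[[0,0,0,0,0,-1,0.2],[0,0,0,0,0,-1,0.2],[0,0,0,0,0,-1,0.2],[0,0,-0.1,0,0,-1,0.2],[0,0,-0.2,0,0,-1,0.2]]])

```text
time_s: 37.18
eef_pos: [418.8, 147.9, 135.4]
tcp_rot: [3.14, -0.0, 1.742]
wrist_force: [-0.6, 0.1, 0.4]
finger_gap: 51.5
grip_force: 0.0
```

Call:
jog_arm(plan=[[[0,0,0,0,0,0,-1],[0,0,0,0,0,0,-1],[0,0,0,0,0,0,-1],[0,0,0,0,0,0,-1],[0,0,0,0,0,0,-1]]])

```text
time_s: 37.6
eef_pos: [418.1, 147.9, 135.3]
tcp_rot: [-3.141, 0.0, 1.737]
wrist_force: [-2.1, -0.7, 5.2]
finger_gap: 10.8
grip_force: 58.7
```

```bash
python3 mf.py
```

```text
t 37.6 TCP in hinge frame X,Y,Z [-190.3   83.2   45.3] yaw [-180.     0.    99.5] gap 10.8 F(mach) [-2.2 -0.4  5.2] M [-0.09  0.35  0.04] j [ 0.17  0.34  1.9  -0.    0.9   0.  ]
```

Now on the wing (gap 10.8). Turn about 92° clockwise.

Call:
jog_arm(plan=[[[0,0,0,0,0,1,-1],[0,0,0,0,0,1,-1],[0,0,0,0,0,1,-1],[0,0,0,0,0,1,-1],[0,0,0,0,0,1,-1]]])

```text
time_s: 38.02
eef_pos: [418.3, 147.8, 135.3]
tcp_rot: [3.141, 0.0, 1.385]
wrist_force: [-1.0, -0.6, 4.6]
finger_gap: 10.3
grip_force: 58.7
```

Call:
jog_arm(plan=[[[0,0,0,0,0,1,-1],[0,0,0,0,0,1,-1],[0,0,0,0,0,1,-1],[0,0,0,0,0,1,-1],[0,0,0,0,0,1,-1]]])

```text
time_s: 38.43
eef_pos: [418.5, 147.7, 135.3]
tcp_rot: [3.141, -0.0, 1.036]
wrist_force: [-1.1, -1.6, 4.1]
finger_gap: 11.1
grip_force: 58.7
```

Call:
jog_arm(plan=[[[0,0,0,0,0,1,-1],[0,0,0,0,0,1,-1],[0,0,0,0,0,1,-1],[0,0,0,0,0,1,-1],[0,0,0,0,0,1,-1]]])

```text
time_s: 38.85
eef_pos: [418.6, 147.6, 135.3]
tcp_rot: [3.14, -0.0, 0.687]
wrist_force: [0.3, -2.5, 2.6]
finger_gap: 10.7
grip_force: 58.6
```

Call:
jog_arm(plan=[[[0,0,0,0,0,1,-1],[0,0,0,0,0,1,-1],[0,0,0,0,0,1,-1],[0,0,0,0,0,1,-1],[0,0,0,0,0,1,-1]]])

```text
time_s: 39.27
eef_pos: [418.7, 147.4, 135.3]
tcp_rot: [3.14, -0.001, 0.338]
wrist_force: [0.2, -3.2, 3.8]
finger_gap: 10.9
grip_force: 58.6
```

Call:
jog_arm(plan=[[[0,0,0,0,0,1,-1],[0,0,0,0,0,1,-1],[0,0,0,0,0,0.4,-1],[0,0,0,0,0,0,-1]]])

```text
time_s: 39.6
eef_pos: [418.7, 147.3, 135.3]
tcp_rot: [3.14, -0.001, 0.173]
wrist_force: [-0.1, -4.8, 4.2]
finger_gap: 11.1
grip_force: 58.7
```

```bash
python3 mf.py
```

```text
t 39.6 TCP in hinge frame X,Y,Z [-189.7   82.5   45.3] yaw [ 1.799e+02 -1.000e-01  9.900e+00] gap 11.1 F(mach) [-0.9 -4.7  4.2] M [-0.95 -0.03 -0.1 ] j [ 0.17  0.34  1.9  -0.    0.9   1.57]
```

Call:
jog_arm(plan=[[[0,0,0,0,0,0,0.2],[0,0,0,0,0,0,0.2],[0,0,0,0,0,0,0.2],[0,0,-0.8,0,0,0,0.2],[0,0,-1,0,0,0,0.2]]])

```text
time_s: 40.02
eef_pos: [416.9, 147.9, 179.0]
tcp_rot: [-3.141, 0.005, 0.175]
wrist_force: [0.5, -0.1, 1.1]
finger_gap: 50.9
grip_force: 0.0
```

Call:
jog_arm(plan=[[[0,0,-1,0,0,0,0.2],[0,0,-0.8,0,0,0,0.2],[0,1,0,0,0,0,0.2],[0,1,0,0,0,0,0.2],[0,1,0,0,0,0,0.2]]])

```text
time_s: 40.43
eef_pos: [431.4, 73.7, 225.4]
tcp_rot: [-3.141, -0.001, 0.176]
wrist_force: [-0.0, 0.0, -0.1]
finger_gap: 51.1
grip_force: 0.0
```

Call:
jog_arm(plan=[[[0,1,0,0,0,0,0.2],[0,1,0,0,0,0,0.2],[0,1,0,0,0,0,0.2],[0,0.35,0,0,0,0,0.2],[0,0,0,0,0,-1,0.2]]])

```text
time_s: 40.85
eef_pos: [446.1, -10.0, 224.8]
tcp_rot: [-3.142, 0.0, 0.242]
wrist_force: [-0.0, 0.3, 0.1]
finger_gap: 51.2
grip_force: 0.0
```

Call:
jog_arm(plan=[[[0,0,0,0,0,-1,0.2],[0,0,0,0,0,-1,0.2],[0,0,0,0,0,-1,0.2],[0,0,0,0,0,-1,0.2],[0,0,0,0,0,-1,0.2]]])

```text
time_s: 41.27
eef_pos: [445.7, -7.7, 224.9]
tcp_rot: [-3.141, -0.0, 0.597]
wrist_force: [-0.0, 0.2, -0.4]
finger_gap: 51.1
grip_force: 0.0
```

Call:
jog_arm(plan=[[[0,0,0,0,0,-1,0.2],[0,0,0,0,0,-1,0.2],[0,0,0,0,0,-1,0.2],[0,0,0,0,0,-1,0.2],[0,0,0,0,0,-1,0.2]]])

```text
time_s: 41.68
eef_pos: [445.7, -7.7, 224.9]
tcp_rot: [-3.141, -0.0, 0.946]
wrist_force: [-0.8, -0.6, 0.7]
finger_gap: 51.3
grip_force: 0.0
```

Call:
jog_arm(plan=[[[0,0,0,0,0,-1,0.2],[0,0,0,0,0,-1,0.2],[0,0,0,0,0,-1,0.2],[0,0,0,0,0,-1,0.2],[0,0,0,0,0,-1,0.2]]])

```text
time_s: 42.1
eef_pos: [445.7, -7.7, 224.9]
tcp_rot: [-3.141, -0.001, 1.296]
wrist_force: [-0.1, -0.3, 0.4]
finger_gap: 51.4
grip_force: 0.0
```

Call:
jog_arm(plan=[[[0,0,0,0,0,-1,0.2],[0,0,0,0,0,-1,0.2],[0,0,0,0,0,-1,0.2],[0,0,0,0,0,-1,0.2],[0,0,0,0,0,-1,0.2]]])

```text
time_s: 42.52
eef_pos: [445.7, -7.7, 224.9]
tcp_rot: [-3.141, -0.001, 1.645]
wrist_force: [-0.6, -0.1, -0.2]
finger_gap: 51.3
grip_force: 0.0
```

Call:
jog_arm(plan=[[[0,0,0,0,0,-1,0.2],[0,0,0,0,0,-0.4,0.2],[0,0,0,0,0,0,0.2]]])

```text
time_s: 42.77
eef_pos: [445.7, -7.8, 224.9]
tcp_rot: [-3.141, -0.001, 1.74]
wrist_force: [0.5, 0.3, -0.3]
finger_gap: 51.6
grip_force: 0.0
```

```bash
python3 mf.py; python3 wing.py
```

```text
t 42.77 TCP in hinge frame X,Y,Z [-188.8  -74.8  134.9] yaw [-180.    -0.    99.7] gap 51.6 F(mach) [ 0.6  0.2 -0.3] M [-0.05 -0.04 -0.04] j [-0.19  0.23  1.77  0.    1.14 -0.36]
lid top z 9.096484204188684 slope [-3.42449540e-04  9.05001557e+00]
right 1070 ((-188.78054809570312, -76.49847412109375), (12.00827407836914, 45.522953033447266), 0.21757981181144714) 45.98231404924107
```

Call:
jog_arm(plan=[[[-0.06,0,0.8,0,0,0,0.2],[0,0,0.9,0,0,0,0.2],[0,0,0.9,0,0,0,0.2],[0,0,0.7,0,0,0,0.2],[0,0,0.28,0,0,0,0.2]]])

```text
time_s: 43.23
eef_pos: [444.8, -9.4, 133.4]
tcp_rot: [-3.138, -0.002, 1.737]
wrist_force: [-0.8, 0.3, 0.0]
finger_gap: 51.0
grip_force: 0.0
```

Call:
jog_arm(plan=[[[0,0,0,0,0,0,0.2],[0,0,0,0,0,0,-1],[0,0,0,0,0,0,-1],[0,0,0,0,0,0,-1],[0,0,0,0,0,0,-1]]])

```text
time_s: 43.65
eef_pos: [444.9, -10.2, 136.8]
tcp_rot: [-3.139, 0.001, 1.739]
wrist_force: [-8.7, -2.6, 7.5]
finger_gap: 10.5
grip_force: 58.6
```

```bash
python3 mf.py
```

```text
t 43.65 TCP in hinge frame X,Y,Z [-189.9  -77.2   46.8] yaw [-179.9    0.    99.6] gap 10.5 F(mach) [-9.  -1.2  7.5] M [-0.4   1.43  0.04] j [-0.19  0.34  1.9  -0.    0.9  -0.36]
```

Call:
jog_arm(plan=[[[0,0,0,0,0,1,-1],[0,0,0,0,0,1,-1],[0,0,0,0,0,1,-1],[0,0,0,0,0,1,-1],[0,0,0,0,0,1,-1]]])

```text
time_s: 44.07
eef_pos: [445.0, -10.3, 136.7]
tcp_rot: [-3.14, 0.001, 1.386]
wrist_force: [-7.1, -1.7, 9.3]
finger_gap: 10.9
grip_force: 59.0
```

Call:
jog_arm(plan=[[[0,0,0,0,0,1,-1],[0,0,0,0,0,1,-1],[0,0,0,0,0,1,-1],[0,0,0,0,0,1,-1],[0,0,0,0,0,1,-1]]])

```text
time_s: 44.48
eef_pos: [445.1, -10.3, 136.7]
tcp_rot: [-3.141, 0.002, 1.037]
wrist_force: [-7.5, -3.1, 9.6]
finger_gap: 10.8
grip_force: 59.0
```

Call:
jog_arm(plan=[[[0,0,0,0,0,1,-1],[0,0,0,0,0,1,-1],[0,0,0,0,0,1,-1],[0,0,0,0,0,1,-1],[0,0,0,0,0,1,-1]]])

```text
time_s: 44.9
eef_pos: [445.1, -10.4, 136.7]
tcp_rot: [3.141, 0.002, 0.688]
wrist_force: [-6.8, -3.6, 9.0]
finger_gap: 10.7
grip_force: 59.1
```

Call:
jog_arm(plan=[[[0,0,0,0,0,1,-1],[0,0,0,0,0,1,-1],[0,0,0,0,0,1,-1],[0,0,0,0,0,1,-1],[0,0,0,0,0,1,-1]]])

```text
time_s: 45.32
eef_pos: [445.2, -10.5, 136.7]
tcp_rot: [3.141, 0.002, 0.339]
wrist_force: [-7.0, -4.0, 8.6]
finger_gap: 10.3
grip_force: 59.1
```

Call:
jog_arm(plan=[[[0,0,0,0,0,1,-1],[0,0,0,0,0,1,-1],[0,0,0,0,0,0.4,-1],[0,0,0,0,0,0,-1]]])

```text
time_s: 45.65
eef_pos: [445.2, -10.6, 136.7]
tcp_rot: [3.14, 0.001, 0.173]
wrist_force: [-6.8, -4.4, 8.5]
finger_gap: 10.8
grip_force: 59.1
```

Call:
jog_arm(plan=[[[0,0,0,0,0,0,0.2],[0,0,0,0,0,0,0.2],[0,0,0,0,0,0,0.2],[0,0,-0.8,0,0,0,0.2],[0,0,-1,0,0,0,0.2]]])

```text
time_s: 46.07
eef_pos: [445.1, -9.6, 179.9]
tcp_rot: [-3.14, 0.004, 0.175]
wrist_force: [0.1, 0.6, 0.8]
finger_gap: 51.7
grip_force: 0.0
```

Call:
jog_arm(plan=[[[0,0,-1,0,0,0,0.2],[0,0,-1,0,0,0,0.2],[0,0,-1,0,0,0,0.2],[0,0,-1,0,0,0,0.2],[-0.8,0,0,0,0,0,0.2]]])

```text
time_s: 46.48
eef_pos: [430.4, -13.7, 285.3]
tcp_rot: [3.138, -0.01, 0.175]
wrist_force: [0.4, 0.2, -0.4]
finger_gap: 51.2
grip_force: 0.0
```

Call:
jog_arm(plan=[[[-1,0,-1,0,0,0,0.2],[-1,0,0,0,0,0,0.2],[-0.5,-1,0,0,0,0,0.2],[0,-1,0,0,0,0,0.2],[0,-1,0,0,0,0,0.2]]])

```text
time_s: 46.9
eef_pos: [351.1, 50.1, 306.1]
tcp_rot: [3.141, -0.002, 0.172]
wrist_force: [0.8, 0.4, -0.7]
finger_gap: 51.4
grip_force: 0.0
```

```bash
python3 mf.py; python3 wing.py; python3 lid.py
```

```text
t 46.9 TCP in hinge frame X,Y,Z [-272.5   -2.2  216.1] yaw [ 1.8e+02 -1.0e-01  9.9e+00] gap 51.4 F(mach) [ 0.8  0.2 -0.7] M [0.02 0.01 0.01] j [-0.08 -0.03  1.83  0.    1.34  1.32]
lid top z 9.078609370312336 slope [-5.32170836e-04  8.98702172e+00]
left 855 ((-188.57913208007812, 82.40949249267578), (45.3358039855957, 12.568775177001953), 0.024895237758755684) 46.03679698317616
right 828 ((-188.20350646972656, -77.3629379272461), (45.475685119628906, 12.703340530395508), 0.026761459186673164) 46.053780020593685
0.78 3562 angle of points about hinge (deg) [1.7 3.  6.8]
```

View pics/wing.png

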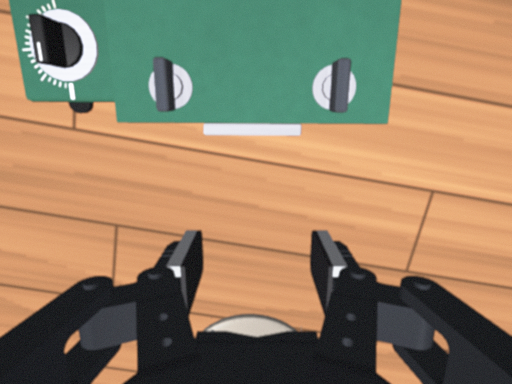

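View pics/lid.png

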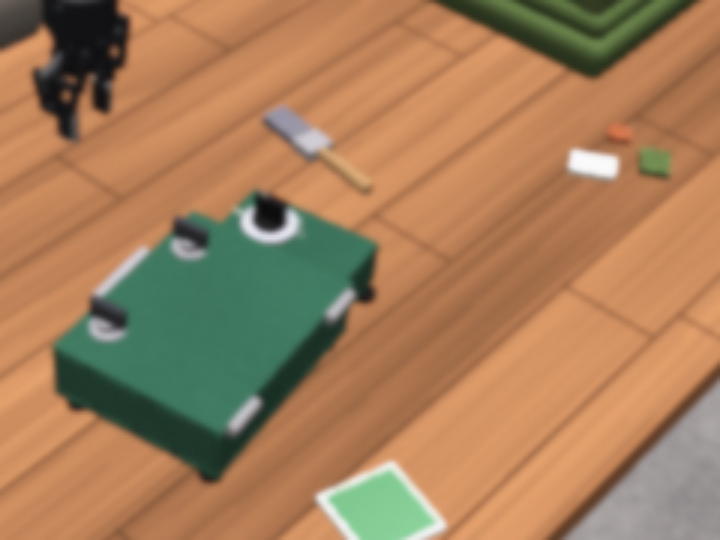

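Run:
```python
from h import *
m=eyes.camera_model('wrist'); p,d=eyes.get_image('wrist'); W=cloud('wrist',d,m)
q=R.from_euler('z',9.5,degrees=True).inv().apply(W.reshape(-1,3)-[439.5,266,0]).reshape(W.shape)
k=(d>0)&(q[...,2]>110)&(q[...,2]<122)&(np.hypot(q[...,0],q[...,1])<35)
print(k.sum(),cv2.minAreaRect(q[k][:,:2].astype(np.float32)))
w=k&(p.min(-1)>150); print('white line',w.sum(),q[w].mean(0))
```

```text
853 ((0.5039691925048828, -1.2426347732543945), (41.91435623168945, 14.663368225097656), 0.33307018876075745)
white line 84 [ -9.6786925   -0.15902963 115.20649235]
```

The counter's line points at zero, within 0.3°. The lid is shut, both fasteners are locked, and all three fittings are in the tub.

```bash
python3 -c "
from h import *
print(ctrl.job_done())"
```

```text
the job is handed in; nothing more can be done
None
```

The job is handed in, but no verdict came back: all three fittings present (hinge, keeper, rosette) went into the tub, the lid is shut, both fasteners are locked, the counter is at its zero stop, and the brush, tape, tile and mallet were not touched.

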